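# Put the bearing-driver discs back in their tray

## Robot

A 7-joint arm with a two-finger parallel gripper is mounted at the origin on a cart in front of the work surface, level with it; the furniture and walls round the work are solid. World frame = base frame: x ahead of the robot, y to its left, z up, the work surface at z = 0. Lengths are in m, angles in degrees, forces in N, time in s.
With the tool pointing down it reaches from about 0.425 to 0.8 m from the base axis. Payload 8.3 kg.
Tool frame: the origin (TCP) lies at the very end of the fingers, on their centre line; the grasp point (between the pads) lies 19 mm behind it; y points along the fingers, x is the direction in which the jaws open and shut, and the axes are right-handed (so a half turn about y gives the same grasp; the last joint's range is limited). The gripper opens to 85 mm and grips with 20 to 120 N. Pads are 22 mm wide; open, the fingers measure 114 mm over their backs; the gripper's body (76 mm by 85 mm) begins 54 mm behind the grasp point. The pads swing forward as they close: fully open they stand 13 mm farther back than shut.
Start: joints at [-69.895, 21.967, 0.94, 78.501, -0.361, 79.538, -2.664], TCP at [0.251, 0.572, 0.231] pointing down, gripper open.
Joint ranges: [-169.22, 169.22], [-14.56, 117.87], [-87.37, 89.26], [10.42, 133.3], [-82.24, 262.24], [0.94, 117.77], [-172.7, 172.7]. Speed limits (degrees/s): [136.94, 136.94, 172.46, 172.46, 180, 180, 180].

## Interface

Orientations are given as a 3x3 rotation matrix whose columns are the frame's x, y, z axes.
In Python, from station import readout, vision, order, nets gives the robot as it stands.
- The arm moves only by the tool send_rows, never from a script. Its argument "series" is a list of rows, each a list of 7 numbers: the shift along the tool's x, y, z in cm, then the turn, a rotation vector about the tool's x, y, z in degrees, then the closure, from 0 (fully open) to 1 (shut). A call has 1 to 12 rows; each row shifts and turns the commanded pose from where the row before left it, along the tool's axes as they then stand; what a row does not reach is not made up. A row lasts 1/12 s, in which the tool goes at most 41.7 mm and 7.16 degrees, less where a joint would pass 70% of its speed; a pose out of reach is approached as far as the arm can. A call is refused whole if a number of a shift passes 4.17 or a number of a turn 7.16, either way. A call with a gripper value outside its range is refused whole. The fingers move at their own pace and stop on an object; "squeeze" is the grip in N (left out, the last holds). Time passes only in rows, so rows that do not move let the fingers close. It gives the time, the measured TCP pose, the force and the opening at its end, in the units of the state.
- readout.get_obs(): the state, without advancing time (a new reading comes with each control period).
- vision.read_camera(name): name is "scene" or "top"; returns the picture (384x512x3 uint8, red, green, blue); there is no depth.
- vision.get_calibration(name): a dict with "vfov" (degrees; the focal length in pixels is half the picture's height over the tangent of half this angle, whatever the lens; pixels are square), "cx", "cy" (the principal point, pixels), "rvec" (rotation vector, rad) and "tvec" (3), from world to camera coordinates, as OpenCV has them. Camera axes: x right, y down, z forward; pixel columns grow to the right and rows downward; lengths in m; the calibration is good to about 2 mm. A picture is of the moment at which its call begins. get_calibration takes no time and is no camera call.
- order.hand_in(): hands the job in, once; it reports no verdict.
Trained networks look in the newest picture that a camera, given by its name, has taken for a name from the list of things; names that differ only in an ending like _2 or _b are one class to them, and where a whole thing is asked for, a point or a joint stands for the part that bears it (a point fixed in the world has none). Each returns a list of dicts, best first, with "confidence" (0 to 1); they miss things now and then, are a little off and sometimes report something else, mostly with a low value. They report only what shows in the picture. A call takes as long as a camera call. They do not tell look-alikes from the thing itself.
- nets.look_for(camera, thing): "pixel" ([row, column] in pixels, amid what is visible of it).
The state is a dict: "t": time; "joints": joint angles; "dq": joint speeds; "joint_efforts": joint torques, N m; "ee_pos": TCP position; "tcp_rot": TCP orientation; "ft_force": force on the tool from outside, world axes, zero at the start; "ft_torque": the same for the moment, N m; "opening": finger opening in m.
Only numpy, scipy, OpenCV 4.12 (cv2) and the standard library are available. Lean on these libraries where they do the work, as an engineer would, in place of code of your own. Each camera call takes 0.05 s, during which the arm holds its last target. There are 200 camera calls.

## Task

Five bearing-driver discs have been left stacked on the two spigots of the assembly block. Take the stacks apart from the top and put every disc back into the tray pocket that is made for its diameter, lying flat on the pocket's floor.

Things in the scene. Friction and masses are not known exactly. Their poses are not given: they have to be found in the camera images.
- disc_67_center (a point): centre, half-way up, of the largest loose bearing-driver disc: plain aluminium ring, 67 mm diameter, 20 mm thick, 14 mm bore, 3 mm bevels with a straight flank between to grip; z is its axis. Five such discs lie concentric on two upright spigots (8 mm thick, 50 mm tall, 100 mm apart) on a fixed steel block 180 x 44 x 10 mm.
- pocket_67_floor (a point): centre of the floor of the round pocket for the 67 mm disc: 75 mm diameter, 6 mm deep, dark grey floor, in a fixed black 88 mm square cell whose top is 18 mm above the bench; a seated disc's centre is 10 mm above this point. z up, x and y along the cell's sides. Five pocket cells and one with a slot and a bolt stand in two rows of three, 90 mm apart, in a grey tray, in any order.
- disc_57_center (a point): centre, half-way up, of the second largest loose bearing-driver disc: plain aluminium ring, 57 mm diameter, 20 mm thick, 14 mm bore, 3 mm bevels with a straight flank between to grip; z is its axis. One spigot starts with three discs, the other with two, each smaller than the one under it.
- pocket_57_floor (a point): centre of the floor of the round pocket for the 57 mm disc: 65 mm diameter, 6 mm deep, dark grey floor, in a fixed black 88 mm square cell whose top is 18 mm above the bench; a seated disc's centre is 10 mm above this point. z up, x and y along the cell's sides. Neighbouring discs leave the fingers most room along the cell's diagonals.
- disc_47_center (a point): centre, half-way up, of the middle loose bearing-driver disc: plain aluminium ring, 47 mm diameter, 20 mm thick, 14 mm bore, 3 mm bevels with a straight flank between to grip; z is its axis. Discs lift straight up off the spigots, which end at most 10 mm above the upper of two discs.
- pocket_47_floor (a point): centre of the floor of the round pocket for the 47 mm disc: 55 mm diameter, 6 mm deep, dark grey floor, in a fixed black 88 mm square cell whose top is 18 mm above the bench; a seated disc's centre is 10 mm above this point. z up, x and y along the cell's sides. 
- disc_37_center (a point): centre, half-way up, of the second smallest loose bearing-driver disc: plain aluminium ring, 37 mm diameter, 20 mm thick, 14 mm bore, 3 mm bevels with a straight flank between to grip; z is its axis. Keep the fingertips at least 7 mm above a disc's underside: its lowest 6 mm go down into the pocket.
- pocket_37_floor (a point): centre of the floor of the round pocket for the 37 mm disc: 45 mm diameter, 6 mm deep, dark grey floor, in a fixed black 88 mm square cell whose top is 18 mm above the bench; a seated disc's centre is 10 mm above this point. z up, x and y along the cell's sides. 
- disc_27_center (a point): centre, half-way up, of the smallest loose bearing-driver disc: plain aluminium ring, 27 mm diameter, 20 mm thick, 14 mm bore, 3 mm bevels with a straight flank between to grip; z is its axis. The discs weigh about 20 to 190 g.
- pocket_27_floor (a point): centre of the floor of the round pocket for the 27 mm disc: 35 mm diameter, 6 mm deep, dark grey floor, in a fixed black 88 mm square cell whose top is 18 mm above the bench; a seated disc's centre is 10 mm above this point. z up, x and y along the cell's sides. 
Mind the look-alikes: they are no part of the job. Leave any blue look-alike of the part that bears disc_57_center alone. Leave any red look-alike of the part that bears disc_37_center alone.

How it is judged:
By the outcome, as a careful person would: the job done as asked, in the order asked, and still so for the second after the job is handed in, with the robot touching nothing.
It also fails if it takes over 107 s, if anything falls off the work surface, if the arm or the gripper's body presses on something with over 40 N, if the wrist force passes 120 N, or if a joint passes its speed limit or range.

## Working session

There is one attempt and no reset: what is moved stays moved. The work goes in short steps, Python scripts to look and compute and a tool call to move; the robot and the scene stay as the last step left them, time stands still between calls to the robot, and variables do not carry over. Pictures are saved under pics/ and viewed, about 12 in all and at most 16, crops included, and the job is handed in when it is done.

Besides the shell and the picture viewer there is one more tool, called after "Request:" as name(argument=value, ...) on one line, values as JSON. send_rows: Moves the arm, as the interface text tells. Its arguments: {"type":"object","properties":{"series":{"type":"array","items":{"type":"array","items":{"type":"number"}}},"squeeze":{"type":"number"}},"required":["series"]}

```bash
ls; mkdir -p pics; cat > h.py <<'E'
import numpy as np, cv2
from station import readout, vision, order, nets
np.set_printoptions(precision=4,suppress=True)
def cal(n):
    c=vision.get_calibration(n); f=192/np.tan(np.radians(c['vfov'])/2)
    K=np.array([[f,0,c['cx']],[0,f,c['cy']],[0,0,1]]); R=cv2.Rodrigues(np.array(c['rvec'],float))[0]
    return K,R,np.array(c['tvec'],float).ravel(),c
def toworld(n,rc,z):
    K,R,t,_=cal(n); d=R.T@np.linalg.inv(K)@np.array([rc[1],rc[0],1.]); o=-R.T@t
    return o+d*(z-o[2])/d[2]
def topix(n,p):
    K,R,t,_=cal(n); q=K@(R@np.array(p,float)+t); return q[1]/q[2],q[0]/q[2]
def shot(n,f,box=None,s=1.5):
    im=vision.read_camera(n)
    if box: r0,r1,c0,c1=box; im=im[r0:r1,c0:c1]
    cv2.imwrite('pics/'+f,cv2.cvtColor(cv2.resize(im,None,fx=s,fy=s,interpolation=cv2.INTER_CUBIC),cv2.COLOR_RGB2BGR))
E
python3 - <<'E'
from h import *
for n in('scene','top'):
    K,R,t,c=cal(n);print(c,-R.T@t)
    shot(n,n+'0.png')
    for d in(67,57,47,37,27):
        for k,z in(('disc_%d_center',.02),('pocket_%d_floor',.012)):
            for r in nets.look_for(n,k%d)[:3]: print(n,k%d,r['confidence'],r['pixel'],toworld(n,r['pixel'],z))
print(readout.get_obs())
E
```

```text
pics
{'vfov': 53.59545972905016, 'cx': 252.13540584062872, 'cy': 185.28543767986125, 'rvec': array([ 0.8651, -2.3053,  1.3367]), 'tvec': array([0.3605, 0.2905, 0.5946])} [0.037  0.5194 0.5448]
scene disc_67_center 0.72 [239.2, 203.5] [0.5493 0.0798 0.02  ]
scene pocket_67_floor 0.8 [201.5, 315.8] [ 0.4542 -0.23    0.012 ]
scene disc_57_center 0.75 [226.1, 171.6] [0.6402 0.0955 0.02  ]
scene disc_57_center 0.68 [183.2, 334.1] [ 0.4615 -0.3345  0.02  ]
scene disc_57_center 0.65 [207.2, 207.8] [ 0.6357 -0.0152  0.02  ]
scene pocket_57_floor 0.96 [186.7, 331.1] [ 0.4641 -0.3244  0.012 ]
scene disc_47_center 0.87 [230.6, 206.5] [0.5673 0.0537 0.02  ]
scene pocket_47_floor 0.97 [218.8, 296.9] [ 0.446  -0.1322  0.012 ]
scene disc_37_center 0.58 [259.5, 157.4] [0.5707 0.1882 0.02  ]
scene pocket_37_floor 0.58 [206.8, 266.9] [ 0.5339 -0.1249  0.012 ]
scene disc_27_center 0.69 [219.0, 297.7] [ 0.4379 -0.123   0.02  ]
scene pocket_27_floor 0.75 [190.2, 287.4] [ 0.5439 -0.2271  0.012 ]
{'vfov': 54.73558036485552, 'cx': 256.42997605269375, 'cy': 189.8299798179033, 'rvec': array([ 2.1715, -2.1755,
[... 729 characters left out ...]
disc_27_center 0.53 [141.8, 174.4] [0.6607 0.1008 0.02  ]
top pocket_27_floor 0.9 [189.9, 304.0] [ 0.5413 -0.2221  0.012 ]
{'t': 1.1, 'joints': array([-69.8944,  21.9678,   0.9367,  78.5001,  -0.3598,  79.5388,
        -2.6641]), 'dq': array([ 0.0375, -0.1163, -0.0202,  0.0618,  0.0235, -0.0583, -0.0799]), 'joint_efforts': array([  0.0009, -62.7356,   0.8434, -37.2085,   0.0167,   0.0028,
         0.    ]), 'ee_pos': array([0.2512, 0.5723, 0.2313]), 'tcp_rot': array([[ 0.402 , -0.0001, -0.9156],
       [ 0.9156, -0.    ,  0.402 ],
       [-0.0001, -1.    ,  0.0001]]), 'ft_force': array([0.7161, 0.1412, 0.1392]), 'ft_torque': array([ 0.0344, -0.001 ,  0.0259]), 'opening': 0.08533045994416855}
```

View pictures.

View pics/scene0.png

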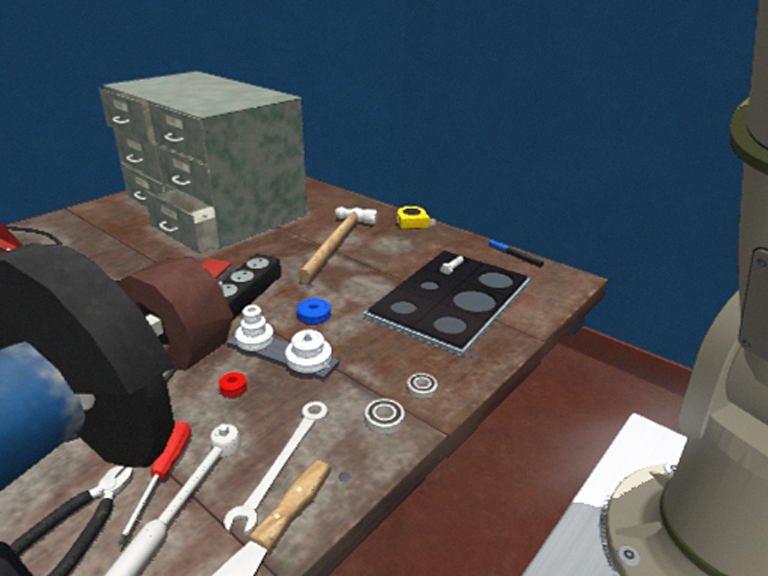

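View pics/top0.png

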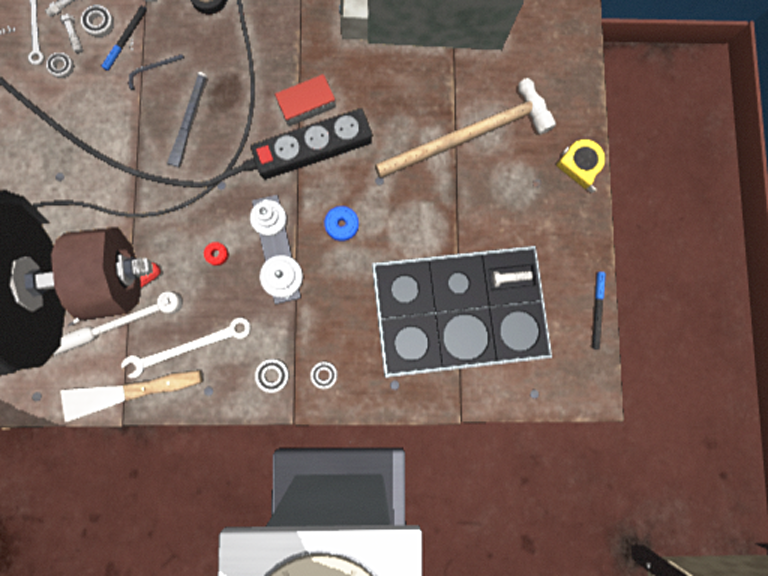

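```bash
python3 - <<'E'
from h import *
a=vision.read_camera('top');b=vision.read_camera('scene')
c1=cv2.resize(a[120:210,135:235],None,fx=4,fy=4,interpolation=cv2.INTER_CUBIC)
c2=cv2.resize(b[190:280,140:240],None,fx=4,fy=4,interpolation=cv2.INTER_CUBIC)
cv2.imwrite('pics/stk.png',cv2.cvtColor(np.hstack([c1,c2]),cv2.COLOR_RGB2BGR))
# pockets
for n,im,pts in(('top',a,{37:(195,271),27:(190,304),47:(228,277),67:(224,311),57:(220,347)}),('scene',b,{37:(206,267),27:(190,287),47:(219,297),67:(201,316),57:(187,331)})):
    g=cv2.cvtColor(im,cv2.COLOR_RGB2GRAY)
    for d,(r,c) in pts.items():
        big=cv2.resize(g,None,fx=4,fy=4,interpolation=cv2.INTER_LINEAR)
        m=(big>70).astype(np.uint8)
        k,l,s,ce=cv2.connectedComponentsWithStats(m)
        i=l[r*4,c*4]; cx,cy=(ce[i]+.5)/4-.5
        print(n,d,i,g[r,c],s[i]/4,(cy,cx),toworld(n,(cy,cx),.012))
E
```

```text
top 37 1 161 [     0.        0.      512.      384.   650735.25] (np.float64(185.71408077440097), np.float64(260.1973061913428)) [ 0.5518 -0.1125  0.012 ]
top 27 1 153 [     0.        0.      512.      384.   650735.25] (np.float64(185.71408077440097), np.float64(260.1973061913428)) [ 0.5518 -0.1125  0.012 ]
top 47 1 168 [     0.        0.      512.      384.   650735.25] (np.float64(185.71408077440097), np.float64(260.1973061913428)) [ 0.5518 -0.1125  0.012 ]
top 67 1 161 [     0.        0.      512.      384.   650735.25] (np.float64(185.71408077440097), np.float64(260.1973061913428)) [ 0.5518 -0.1125  0.012 ]
top 57 1 152 [     0.        0.      512.      384.   650735.25] (np.float64(185.71408077440097), np.float64(260.1973061913428)) [ 0.5518 -0.1125  0.012 ]
scene 37 62 96 [260.5  201.    17.25   8.   401.  ] (np.float64(204.6857855361596), np.float64(268.4671134663342)) [ 0.5371 -0.1353  0.012 ]
scene 27 60 96 [280.75 188.25  11.25   4.75 161.5 ] (np.float64(190.08359133126936), np.float64(285.91911764705884)) [ 0.5474 -0.2249  0.012 ]
scene 47 66 95 [289.25 211.25  21.5   11.   723.25] (np.float64(216.37102488765987), np.float64(299.5772986519184)) [ 0.447  -0.1451  0.012 ]
scene 67 61 96 [ 302.25  194.25   28.25   13.5  1136.25] (np.float64(200.5623487348735), np.float64(315.83176567656767)) [ 0.4567 -0.234   0.012 ]
scene 57 59 99 [319.25 182.    22.5    9.75 658.  ] (np.float64(186.4095744680851), np.float64(330.0857712765957)) [ 0.4671 -0.3239  0.012 ]
```

View pics/stk.png

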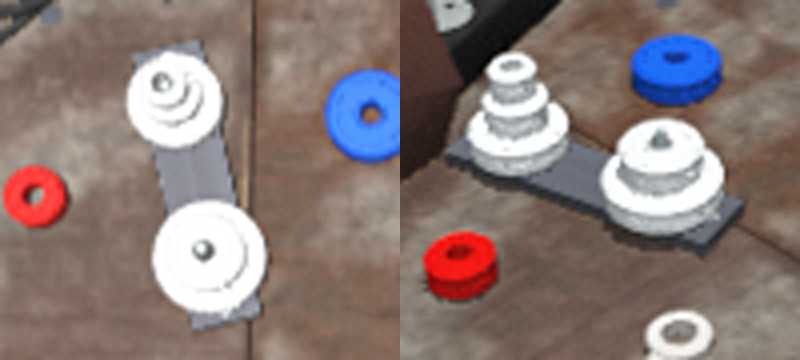

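```bash
cat > fit.py <<'E'
from h import *
from scipy.optimize import minimize
S=4
def mask(n,img):
    im=cv2.resize(img,None,fx=S,fy=S,interpolation=cv2.INTER_LINEAR).astype(int)
    return ((im.min(2)>135)&(im.max(2)-im.min(2)<40)).astype(np.uint8)
def sil(n,x,y,discs,z=.01):
    out=np.zeros((384*S,512*S),np.uint8); a=np.linspace(0,2*np.pi,60)
    K,R,t,c=cal(n)
    for d in discs:
        r=d/2000; P=np.vstack([np.c_[x+q*np.cos(a),y+q*np.sin(a),np.full(60,z+h)] for h,q in((0,r-.003),(.003,r),(.017,r),(.02,r-.003))])
        p,_=cv2.projectPoints(P,cv2.Rodrigues(R)[0],t,K,None)
        p=(p.reshape(-1,2)+.5)*S-.5
        cv2.fillConvexPoly(out,cv2.convexHull(np.round(p).astype(np.int32)),1); z+=.02
    return out
def fit(ims,x0,discs,cams=('top','scene')):
    M={n:mask(n,ims[n]) for n in cams}
    roi={n:cv2.dilate(sil(n,*x0,discs),np.ones((17,17))) for n in cams}
    def cost(p): return sum(((sil(n,*p,discs)!=M[n])&(roi[n]>0)).sum()/ (sil(n,*x0,discs).sum()) for n in cams)
    best=minimize(cost,x0,method='Nelder-Mead',options=dict(initial_simplex=np.array(x0)+np.array([[0,0],[.006,0],[0,.006]]),xatol=1e-4,fatol=1e-4))
    return best.x,best.fun
E
python3 - <<'E'
from fit import *
ims={n:vision.read_camera(n) for n in('top','scene')}
A0=toworld('top',(140.5,175),.068);B0=toworld('top',(182.5,185.75),.06)
print(A0,B0,toworld('scene',(206.5,167.5),.07),toworld('scene',(224.5,205),.06))
for cams in(('top',),('scene',),('top','scene')):
    A,fa=fit(ims,A0[:2],(57,37,27),cams);B,fb=fit(ims,B0[:2],(67,47),cams)
    print(cams,A,fa,B,fb,np.linalg.norm(A-B))
g=cv2.resize(cv2.cvtColor(ims['top'],cv2.COLOR_RGB2GRAY),None,fx=4,fy=4,interpolation=cv2.INTER_LINEAR)
k,l,s,ce=cv2.connectedComponentsWithStats((g>110).astype(np.uint8))
for d,(r,c) in {37:(195,271),27:(190,304),47:(228,277),67:(224,311),57:(220,347)}.items():
    i=l[r*4,c*4];cx,cy=(ce[i]+.5)/4-.5;print(d,s[i]/4,(cy,cx),toworld('top',(cy,cx),.012))
for n,rc in (('grinderwheel',(180,70)),('bluedisc',(149,228)),('red',(169,143))): print(n,toworld('top',rc,.01))
E
```

```text
[0.6515 0.0904 0.068 ] [0.5527 0.0645 0.06  ] [0.6486 0.0944 0.07  ] [0.5452 0.0764 0.06  ]
('top',) [0.6531 0.0914] 0.2189300411522634 [0.5546 0.0682] 0.14730228383364916 0.10114181641309383
('scene',) [0.6539 0.0911] 0.043701799485861184 [0.5561 0.0677] 0.03853442830069488 0.10053495329178397
('top', 'scene') [0.6537 0.0911] 0.2632973509754057 [0.5563 0.0676] 0.18713808067014298 0.10025371456416034
37 [261.   184.25  17.75  17.5  975.  ] (np.float64(192.43211538461537), np.float64(269.34532051282054)) [ 0.5349 -0.1352  0.012 ]
27 [299.   182.25  13.25  13.25 559.5 ] (np.float64(188.4139857015192), np.float64(305.12823949955316)) [ 0.5451 -0.225   0.012 ]
47 [ 263.    218.     22.     21.75 1542.  ] (np.float64(228.5191715304799), np.float64(273.671165693904)) [ 0.4456 -0.1452  0.012 ]
67 [ 295.75  210.     29.25   29.75 2794.  ] (np.float64(224.35741768074445), np.float64(309.80757874015745)) [ 0.4555 -0.2348  0.012 ]
57 [ 333.75  208.     25.25   25.75 2032.  ] (np.float64(220.28254183070865), np.float64(345.61294291338584)) [ 0.4653 -0.3244  0.012 ]
grinderwheel [0.5659 0.355  0.01  ]
bluedisc [ 0.6454 -0.0319  0.01  ]
red [0.5937 0.1784 0.01  ]
```

```bash
python3 - <<'E'
from fit import *
def ray(n,rc,ax,v):
    K,R,t,_=cal(n); d=R.T@np.linalg.inv(K)@np.array([rc[1],rc[0],1.]); o=-R.T@t
    return o+d*(v-o[ax])/d[ax]
for rc in((163,33),(165,10),(230,92)): print('blk top',rc,[ray('scene',rc,0,v) for v in(.36,.43,.5)])
for rc in((175,110),(185,150)): print('brown',rc,[ray('scene',rc,0,v) for v in(.43,.47,.51)])
for rc in((187,43),(127,10),(247,10),(152,60),(212,60)):print(rc,[toworld('top',rc,z) for z in(.1,.2,.3)])
# pocket grid fit
ims={n:vision.read_camera(n) for n in('top','scene')}
th={'top':110,'scene':70}
D={47:(0,0),67:(0,-1),57:(0,-2),37:(1,0),27:(1,-1)}
def pp(p): 
    c,s=np.cos(p[2]),np.sin(p[2]); return {d:(p[0]+.09*(c*u-s*v),p[1]+.09*(s*u+c*v)) for d,(u,v) in D.items()}
a=np.linspace(0,2*np.pi,80)
def poly(n,x,y,r,z):
    K,R,t,_=cal(n); q,_=cv2.projectPoints(np.c_[x+r*np.cos(a),y+r*np.sin(a),np.full(80,z)],cv2.Rodrigues(R)[0],t,K,None)
    o=np.zeros((384*S,512*S),np.uint8); cv2.fillConvexPoly(o,np.round((q.reshape(-1,2)+.5)*S-.5).astype(np.int32),1); return o
M={n:(cv2.resize(cv2.cvtColor(ims[n],cv2.COLOR_RGB2GRAY),None,fx=S,fy=S,interpolation=cv2.INTER_LINEAR)>th[n]).astype(np.uint8) for n in ims}
p0=[.446,-.145,np.radians(6.4)]
for cams in(('top',),('scene',),('top','scene')):
    roi={n:sum(poly(n,x,y,d/2000+.006,.018) for d,(x,y) in pp(p0).items())>0 for n in cams}
    def cost(p):
        t=0
        for n in cams:
            m=sum(poly(n,x,y,(d+8)/2000,.018)&poly(n,x,y,(d+8)/2000,.012) for d,(x,y) in pp(p).items())
            t+=((m!=M[n])&roi[n]).sum()/m.sum()
        return t
    b=minimize(cost,p0,method='Nelder-Mead',options=dict(initial_simplex=np.array(p0)+np.array([[0,0,0],[.005,0,0],[0,.005,0],[0,0,.03]]),xatol=1e-4,fatol=1e-4))
    print(cams,b.x,np.degrees(b.x[2]),b.fun,{d:np.round(v,4).tolist() for d,v in pp(b.x).items()})
E
```

```text
blk top (163, 33) [array([0.36  , 0.4224, 0.3997]), array([0.43  , 0.4014, 0.3683]), array([0.5   , 0.3803, 0.3368])]
blk top (165, 10) [array([0.36  , 0.439 , 0.4041]), array([0.43  , 0.4216, 0.3736]), array([0.5   , 0.4042, 0.3432])]
blk top (230, 92) [array([0.36  , 0.3883, 0.3113]), array([0.43  , 0.3599, 0.2607]), array([0.5   , 0.3315, 0.2101])]
brown (175, 110) [array([0.43  , 0.3232, 0.3228]), array([0.47  , 0.3032, 0.3002]), array([0.51  , 0.2832, 0.2777])]
brown (185, 150) [array([0.43  , 0.2702, 0.2861]), array([0.47  , 0.2448, 0.2597]), array([0.51  , 0.2194, 0.2334])]
(187, 43) [array([0.5365, 0.3709, 0.1   ]), array([0.5233, 0.3176, 0.2   ]), array([0.51  , 0.2642, 0.3   ])]
(127, 10) [array([0.6722, 0.4524, 0.1   ]), array([0.6425, 0.3892, 0.2   ]), array([0.6128, 0.326 , 0.3   ])]
(247, 10) [array([0.406, 0.432, 0.1  ]), array([0.4085, 0.3713, 0.2   ]), array([0.4111, 0.3106, 0.3   ])]
(152, 60) [array([0.6154, 0.3389, 0.1   ]), array([0.5926, 0.2894, 0.2   ]), array([0.5698, 0.24  , 0.3   ])]
(212, 60) [array([0.4813, 0.3308, 0.1   ]), array([0.4747, 0.2823, 0.2   ])
[... 238 characters left out ...]
4454 -0.1408  0.1065] 6.103865243073695 0.030639156065777225 {47: [0.4454, -0.1408], 67: [0.455, -0.2303], 57: [0.4645, -0.3198], 37: [0.5349, -0.1312], 27: [0.5445, -0.2207]}Traceback (most recent call last):
  File "<stdin>", line 28, in <module>
    res = _minimize_neldermead(fun, x0, args, callback, bounds=bounds,
                               **options)
    fxr = func(xr)
    fx = function(np.copy(x), *(wrapper_args + args))
  File "<stdin>", line 25, in cost
  File "<stdin>", line 25, in <genexpr>
  File "<stdin>", line 16, in poly
  File "h.py", line 5, in cal
    c=vision.get_calibration(n); f=192/np.tan(np.radians(c['vfov'])/2)
ValueError: time passes only in moves, steps and waits
```

```bash
cat > wp.py <<'E'
import sys,json,numpy as np
from station import readout
def plan(wps,az=51.4,vmax=3.9,p=None,verbose=True):
    """wps: list of (x,y,z[,vmax cm/row]) in m; prints (rows n, shift per row) in tool axes"""
    o=readout.get_obs(); p=np.array(o['ee_pos']) if p is None else np.array(p)
    if az is None: R=np.array(o['tcp_rot'])
    else: c,s=np.cos(np.radians(az)),np.sin(np.radians(az)); R=np.array([[c,0,-s],[s,0,c],[0,-1,0]])
    print('t',round(o['t'],2),'pos',np.round(o['ee_pos'],4),'az',round(np.degrees(np.arctan2(o['tcp_rot'][1][0],o['tcp_rot'][0][0])),2),'tilt',np.round(np.array(o['tcp_rot'])[:,1],3),'F',np.round(o['ft_force'],1),'open',round(o['opening'],4),'J',np.round(o['joints']))
    for w in wps:
        d=100*R.T@(np.array(w[:3])-p); v=w[3] if len(w)>3 else vmax
        n=max(1,int(np.ceil(np.linalg.norm(d)/v))); print(w,n,'x',np.round(d/n,2).tolist()); p=np.array(w[:3])
E
python3 -c "
from wp import plan
plan([(.181,.412,.231),(.32,.31,.231),(.43,.11,.22),(.654,.091,.14),(.654,.091,.075,2)])"
```

```text
t 1.4 pos [0.2512 0.5723 0.2313] az 66.29 tilt [-0. -0. -1.] F [ 0.7  0.2 -0.3] open 0.0856 J [-70.  22.   1.  78.  -0.  80.  -3.]
(0.181, 0.412, 0.231) 5 x [-3.38, 0.01, -0.9]
(0.32, 0.31, 0.231) 5 x [0.14, 0.0, -3.45]
(0.43, 0.11, 0.22) 6 x [-1.46, 0.18, -3.51]
(0.654, 0.091, 0.14) 7 x [1.78, 1.14, -2.67]
(0.654, 0.091, 0.075, 2) 4 x [0.0, 1.63, 0.0]
```

Request:
send_rows(series=[[0,0,0,0,5,0,0],[0,0,0,0,5,0,0],[0,0,0,0,4.9,0,0],[-3.38,0,-0.9,0,0,0,0],[-3.38,0,-0.9,0,0,0,0],[-3.38,0,-0.9,0,0,0,0],[-3.38,0,-0.9,0,0,0,0],[-3.38,0,-0.9,0,0,0,0],[0.14,0,-3.45,0,0,0,0],[0.14,0,-3.45,0,0,0,0],[0.14,0,-3.45,0,0,0,0]])

```text
t: 2.32
ee_pos: [0.2648, 0.3498, 0.2319]
tcp_rot: [[0.622, 0.001, -0.783], [0.783, 0.001, 0.622], [0.001, -1.0, 0.0]]
ft_force: [0.5, 1.1, 1.0]
opening: 0.0856
```

Request:
send_rows(series=[[0.14,0,-3.45,0,0,0,0],[0.14,0,-3.45,0,0,0,0],[-1.46,0.18,-3.51,0,0,0,0],[-1.46,0.18,-3.51,0,0,0,0],[-1.46,0.18,-3.51,0,0,0,0],[-1.46,0.18,-3.51,0,0,0,0],[-1.46,0.18,-3.51,0,0,0,0],[-1.46,0.18,-3.51,0,0,0,0],[1.78,1.14,-2.67,0,0,0,0.3],[1.78,1.14,-2.67,0,0,0,0.3],[1.78,1.14,-2.67,0,0,0,0.3],[1.78,1.14,-2.67,0,0,0,0.3]])

```text
t: 3.32
ee_pos: [0.5596, 0.099, 0.1746]
tcp_rot: [[0.624, 0.001, -0.782], [0.782, 0.001, 0.624], [0.001, -1.0, -0.0]]
ft_force: [1.0, 1.3, 1.3]
opening: 0.06
```

```bash
python3 -c "
from wp import plan
plan([(.654,.091,.12),(.654,.091,.075,2)])"
```

```text
t 3.32 pos [0.5596 0.099  0.1746] az 51.42 tilt [ 0.001  0.001 -1.   ] F [1.  1.3 1.3] open 0.06 J [-40.  19.  33.  94. -11.  71.  47.]
(0.654, 0.091, 0.12) 3 x [1.76, 1.82, -2.63]
(0.654, 0.091, 0.075, 2) 3 x [0.0, 1.5, 0.0]
```

Request:
send_rows(series=[[1.76,1.82,-2.63,0,0,0,0.3],[1.76,1.82,-2.63,0,0,0,0.3],[1.76,1.82,-2.63,0,0,0,0.3],[0,1.75,0,0,0,0,0.3],[0,1.75,0,0,0,0,0.3],[0,0,0,0,0,0,0.3]])

```text
t: 3.82
ee_pos: [0.6504, 0.0907, 0.0805]
tcp_rot: [[0.624, -0.007, -0.781], [0.781, -0.002, 0.624], [-0.006, -1.0, 0.004]]
ft_force: [-0.5, 0.0, -1.3]
opening: 0.0597
```

```bash
cat >> h.py <<'E'
_c={}
_cal=cal
def cal(n):
    if n not in _c: _c[n]=_cal(n)
    return _c[n]
def pair(f,boxes,s=4):
    o=[]
    for n,(r0,r1,c0,c1) in boxes.items():
        im=vision.read_camera(n)[r0:r1,c0:c1]; o.append(cv2.resize(im,None,fx=s,fy=s,interpolation=cv2.INTER_CUBIC))
    cv2.imwrite('pics/'+f,cv2.cvtColor(np.hstack(o),cv2.COLOR_RGB2BGR))
E
python3 -c "
from h import *
from wp import plan
pair('a1.png',{'top':(80,210,135,235),'scene':(130,260,130,230)})
plan([(.654,.091,.059,1.5)])
print([topix(n,(.654,.091,z)) for n in('top','scene') for z in (.07,.085)])"
```

```text
t 3.92 pos [0.6521 0.0912 0.085 ] az 51.4 tilt [-0.001 -0.    -1.   ] F [-0.2  0.4  0.2] open 0.0597 J [-32.  35.  31.  84. -18.  66.  54.]
(0.654, 0.091, 0.059, 1.5) 2 x [0.05, 1.3, -0.08]
[(np.float64(139.23284087728612), np.float64(174.61216334224184)), (np.float64(137.54829536258617), np.float64(173.42310592200823)), (np.float64(205.0226028191873), np.float64(167.20693080607757)), (np.float64(199.44656346175717), np.float64(166.54337083145714))]
```

View pics/a1.png

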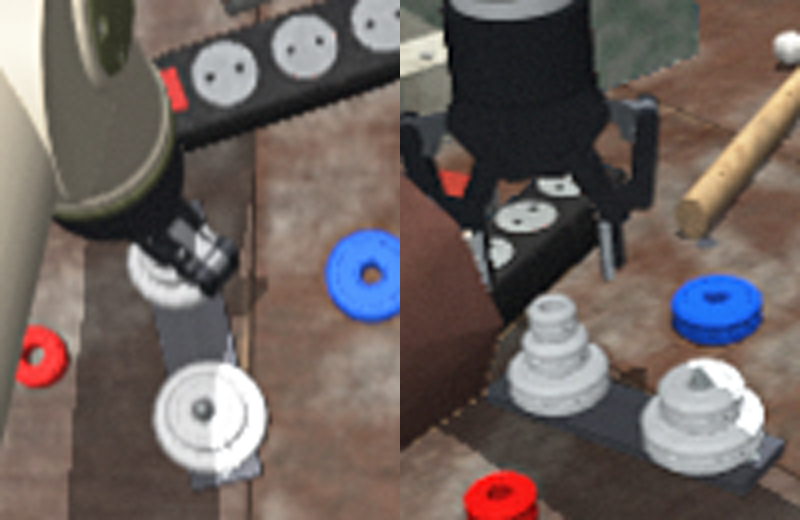

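```bash
python3 -c "
from h import *
for s in(-1,1):
  for q in (.03,.038):
    for z in(.08,.085,.09): print(s,q,z,np.round(topix('scene',(.6525+s*q*.624,.0912+s*q*.7815,z)),1), 'crop',np.round((np.array(topix('scene',(.6525+s*q*.624,.0912+s*q*.7815,z)))-130)*4)+[0,400])"
```

```text
-1 0.03 0.08 [200.4 180.6] crop [282. 602.]
-1 0.03 0.085 [198.5 180.4] crop [274. 602.]
-1 0.03 0.09 [196.7 180.2] crop [267. 601.]
-1 0.038 0.08 [200.1 184.1] crop [280. 616.]
-1 0.038 0.085 [198.2 183.9] crop [273. 616.]
-1 0.038 0.09 [196.4 183.8] crop [265. 615.]
1 0.03 0.08 [202.8 153.5] crop [291. 494.]
1 0.03 0.085 [200.9 153.3] crop [284. 493.]
1 0.03 0.09 [199. 153.] crop [276. 492.]
1 0.038 0.08 [203.1 149.9] crop [292. 479.]
1 0.038 0.085 [201.2 149.6] crop [285. 478.]
1 0.038 0.09 [199.3 149.3] crop [277. 477.]
```

Request:
send_rows(series=[[0.05,1.3,-0.08,0,0,0,0.3],[0.05,1.3,-0.08,0,0,0,0.3],[0,0,0,0,0,0,0.3],[0,0,0,0,0,0,1],[0,0,0,0,0,0,1],[0,0,0,0,0,0,1],[0,0,0,0,0,0,1],[0,0,0,0,0,0,1],[0,0,0,0,0,0,1]], squeeze=40)

```text
t: 4.67
ee_pos: [0.6549, 0.0909, 0.0602]
tcp_rot: [[0.624, 0.001, -0.781], [0.781, 0.0, 0.624], [0.001, -1.0, -0.001]]
ft_force: [-1.7, -0.9, 4.3]
opening: 0.0244
```

```bash
python3 -c "
from wp import plan
plan([(.654,.091,.105,1.5),(.5447,-.2227,.13),(.5447,-.2227,.07,2)])"
```

```text
t 4.67 pos [0.6549 0.0909 0.0602] az 51.39 tilt [ 0.001  0.    -1.   ] F [-1.7 -0.9  4.3] open 0.0244 J [-31.  36.  30.  85. -19.  64.  54.]
(0.654, 0.091, 0.105, 1.5) 3 x [-0.02, -1.49, 0.03]
(0.5447, -0.2227, 0.13) 9 x [-3.48, -0.28, -1.23]
(0.5447, -0.2227, 0.07, 2) 3 x [0.0, 2.0, 0.0]
```

```bash
python3 -c "
from h import *
pair('a2.png',{'scene':(170,250,140,240)},7)
o=readout.get_obs();print(o['opening'],o['ft_force'],o['ee_pos'])
for z in (.05,.06,.07): print(np.round((np.array(topix('scene',(.654,.091,z)))-[170,140])*7))"
```

```text
0.024626385029496614 [-0.8088 -0.3973  5.5723] [0.6549 0.0909 0.0602]
[296. 197.]
[271. 194.]
[245. 190.]
```

View pics/a2.png

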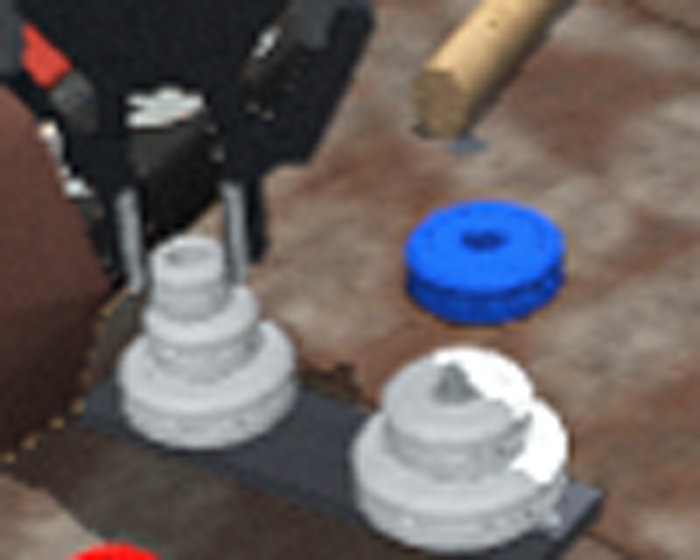

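```bash
cat > f2.py <<'E'
import h, fit
from h import *
fit.cal=cal
from scipy.optimize import minimize
ims={n:cv2.cvtColor(cv2.resize(cv2.imread(f'pics/{n}0.png'),(512,384),interpolation=cv2.INTER_AREA),cv2.COLOR_BGR2RGB) for n in('top','scene')}
def mk(n,th): 
    im=cv2.resize(ims[n],None,fx=4,fy=4,interpolation=cv2.INTER_LINEAR).astype(int); return ((im.min(2)>th)&(im.max(2)-im.min(2)<40)).astype(np.uint8)
cams=('top','scene')
for th in(120,150):
  M={n:mk(n,th) for n in cams}
  for nm,x0,ds in(('A',(.6535,.0911),(57,37,27)),('B',(.555,.068),(67,47))):
    roi={n:cv2.dilate(fit.sil(n,*x0,ds),np.ones((21,21))) for n in cams}
    for cs in (('top',),('scene',),cams):
      for zf in ((None,) if len(cs)==1 else (None,1)):
        f=lambda p:sum(((fit.sil(n,p[0],p[1],ds,p[2] if zf else .01)!=M[n])&(roi[n]>0)).sum()/fit.sil(n,*x0,ds).sum() for n in cs)
        s=np.array([*x0,.01])+np.array([[0,0,0],[.006,0,0],[0,.006,0],[0,0,-.006]]); 
        if not zf: s=s[:3,:2]
        b=minimize(f,s[0],method='Nelder-Mead',options=dict(initial_simplex=s,xatol=1e-4,fatol=1e-4)); print(th,nm,cs,b.x,round(b.fun,3),[round(f([*x0,.01]),3)])
  if th==120:
    o=[]
    for n,(r,c) in(('top',(120,135)),('scene',(190,140))):
        im=cv2.resize(ims[n],None,fx=4,fy=4,interpolation=cv2.INTER_LINEAR)
        for x0,ds in(((.654,.091),(57,37,27)),((.556,.068),(67,47))):
            for i in range(len(ds)):
                k,_=cv2.findContours(fit.sil(n,*x0,ds[i:i+1],.01+.02*i),0,1); cv2.drawContours(im,k,-1,(255,0,0),1)
        o.append(im[r*4:r*4+360,c*4:c*4+400])
    cv2.imwrite('pics/ov.png',cv2.cvtColor(np.hstack(o),cv2.COLOR_RGB2BGR))
E
python3 f2.py
```

```text
120 A ('top',) [0.6518 0.0923] 0.382 [np.float64(0.384)]
120 A ('scene',) [0.6537 0.091 ] 0.05 [np.float64(0.053)]
120 A ('top', 'scene') [0.6537 0.0911] 0.433 [np.float64(0.437)]
120 A ('top', 'scene') [0.6518 0.0921 0.0116] 0.428 [np.float64(0.437)]
120 B ('top',) [0.5556 0.0682] 0.223 [np.float64(0.225)]
120 B ('scene',) [0.5563 0.0677] 0.043 [np.float64(0.055)]
120 B ('top', 'scene') [0.5561 0.0676] 0.267 [np.float64(0.281)]
120 B ('top', 'scene') [0.5551 0.0687 0.0113] 0.261 [np.float64(0.281)]
150 A ('top',) [0.6535 0.0914] 0.068 [np.float64(0.07)]
150 A ('scene',) [0.655  0.0908] 0.08 [np.float64(0.088)]
150 A ('top', 'scene') [0.6541 0.091 ] 0.15 [np.float64(0.158)]
150 A ('top', 'scene') [0.6533 0.0913 0.0108] 0.149 [np.float64(0.158)]
150 B ('top',) [0.5556 0.0676] 0.09 [np.float64(0.092)]
150 B ('scene',) [0.5564 0.0675] 0.081 [np.float64(0.103)]
150 B ('top', 'scene') [0.5563 0.0676] 0.173 [np.float64(0.195)]
150 B ('top', 'scene') [0.5558 0.068  0.0106] 0.176 [np.float64(0.195)]
```

View pics/ov.png

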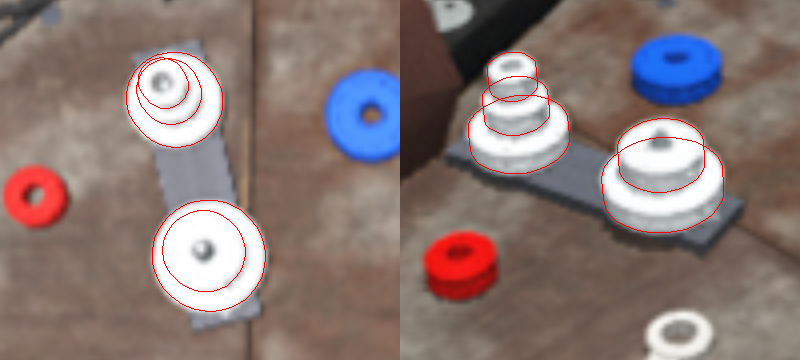

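Request:
send_rows(series=[[0,0,0,0,0,0,0.4],[0,0,0,0,0,0,0.4],[0,0.5,0.05,0,0,0,0.4],[0,0,0,0,0,0,0.4],[0,0,0,0,0,0,1],[0,0,0,0,0,0,1],[0,0,0,0,0,0,1],[0,0,0,0,0,0,1],[0,0,0,0,0,0,1]], squeeze=40)

```text
t: 5.47
ee_pos: [0.654, 0.0912, 0.0543]
tcp_rot: [[0.624, -0.0, -0.781], [0.781, -0.0, 0.624], [-0.0, -1.0, -0.0]]
ft_force: [0.7, 0.2, -0.0]
opening: 0.0251
```

```bash
python3 -c "
from wp import plan
plan([(.654,.091,.105,1.5)])
from h import *
pair('a3.png',{'scene':(170,250,140,240)},7)"
```

```text
t 5.47 pos [0.654  0.0912 0.0543] az 51.39 tilt [-0. -0. -1.] F [ 0.7  0.2 -0. ] open 0.0251 J [-31.  37.  30.  86. -19.  63.  54.]
(0.654, 0.091, 0.105, 1.5) 4 x [-0.0, -1.27, -0.0]
```

Request:
send_rows(series=[[0,-0.6,0,0,0,0,1],[0,-1.3,0,0,0,0,1],[0,-1.5,0,0,0,0,1],[0,-1.6,0,0,0,0,1],[0,-1,0,0,0,0,1],[0,0,0,0,0,0,1]])

```text
t: 6.02
ee_pos: [0.6559, 0.0912, 0.1182]
tcp_rot: [[0.624, 0.005, -0.781], [0.781, 0.001, 0.624], [0.004, -1.0, -0.003]]
ft_force: [0.6, 0.2, -0.5]
opening: 0.0256
```

```bash
python3 -c "
from wp import plan
plan([(.5447,-.2227,.12),(.5447,-.2227,.05,2)])
from h import *
pair('a4.png',{'scene':(140,240,140,240)},5)"
```

```text
t 6.02 pos [0.6559 0.0912 0.1182] az 51.39 tilt [ 0.005  0.001 -1.   ] F [ 0.6  0.2 -0.5] open 0.0256 J [-32.  33.  31.  82. -18.  69.  53.]
(0.5447, -0.2227, 0.12) 9 x [-3.5, -0.02, -1.21]
(0.5447, -0.2227, 0.05, 2) 4 x [0.0, 1.75, 0.0]
```

View pics/a4.png

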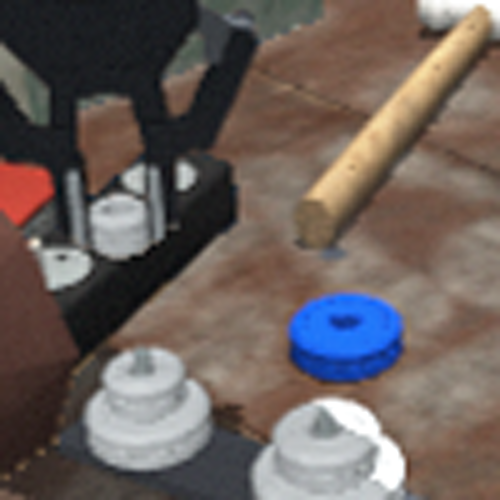

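Request:
send_rows(series=[[-3.5,0,-1.21,0,0,0,1],[-3.5,0,-1.21,0,0,0,1],[-3.5,0,-1.21,0,0,0,1],[-3.5,0,-1.21,0,0,0,1],[-3.5,0,-1.21,0,0,0,1],[-3.5,0,-1.21,0,0,0,1],[-3.5,0,-1.21,0,0,0,1],[-3.5,0,-1.21,0,0,0,1],[-3.5,0,-1.21,0,0,0,1],[0,3,0,0,0,0,1],[0,3,0,0,0,0,1],[0,2,0,0,0,0,1]])

```text
t: 7.07
ee_pos: [0.5407, -0.2232, 0.0314]
tcp_rot: [[0.625, -0.003, -0.78], [0.78, 0.001, 0.625], [-0.001, -1.0, 0.003]]
ft_force: [-0.5, 1.2, -0.7]
opening: 0.0253
```

Request:
send_rows(series=[[0,0,0,0,0,0,1],[0,0,0,0,0,0,1]])

```text
t: 7.23
ee_pos: [0.5413, -0.2225, 0.0331]
tcp_rot: [[0.624, -0.003, -0.781], [0.781, 0.001, 0.624], [-0.002, -1.0, 0.003]]
ft_force: [0.3, 1.1, -0.3]
opening: 0.0254
```

```bash
python3 -c "
from wp import plan
plan([(.5447,-.2227,.02,1)])
from h import *
pair('a5.png',{'top':(150,250,240,360),'scene':(150,250,240,350)},3.4)
o=readout.get_obs()['ee_pos'];print(np.round((np.array(topix('top',o))-[150,240])*3.4),np.round((np.array(topix('scene',o))-[150,240])*3.4+[0,408]))
print([np.round((np.array(topix('scene',(x,y,.018)))-[150,240])*3.4+[0,408]) for x,y in((.5448,-.2246),(.5445,-.2207))])
"
```

```text
t 7.23 pos [ 0.5413 -0.2225  0.0331] az 51.39 tilt [-0.003  0.001 -1.   ] F [ 0.3  1.1 -0.3] open 0.0254 J [ -7.  31.  34.  99. -20.  57.  86.]
(0.5447, -0.2227, 0.02, 1) 2 x [0.1, 0.65, -0.14]
[129. 225.] [113. 569.]
[array([131., 567.]), array([133., 564.])]
```

View pics/a5.png

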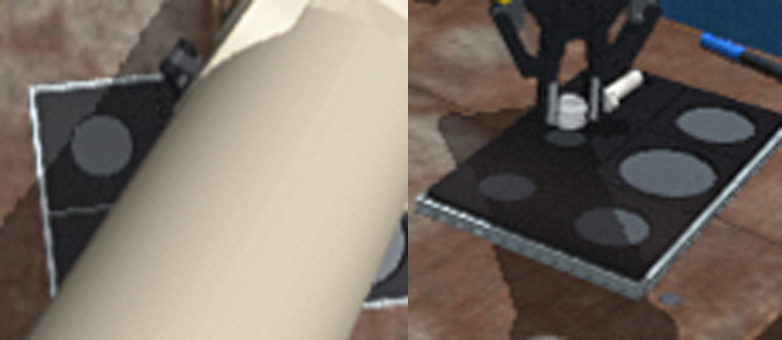

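Request:
send_rows(series=[[0.21,0.4,-0.27,0,0,0,1],[0,0.4,0,0,0,0,1],[0,0.3,0,0,0,0,1],[0,0,0,0,0,0,1],[0,0,0,0,0,0,1]])

```text
t: 7.75
ee_pos: [0.5459, -0.2229, 0.0232]
tcp_rot: [[0.624, -0.0, -0.781], [0.781, 0.0, 0.624], [-0.0, -1.0, 0.0]]
ft_force: [0.6, 0.6, -0.7]
opening: 0.0254
```

Request:
send_rows(series=[[-0.07,0.15,0.09,0,0,0,1],[0,0.15,0,0,0,0,1],[0,0,0,0,0,0,1],[0,0,0,0,0,0,1]])

```text
t: 8.08
ee_pos: [0.5447, -0.2229, 0.0202]
tcp_rot: [[0.624, -0.0, -0.781], [0.781, 0.0, 0.624], [-0.0, -1.0, 0.0]]
ft_force: [0.7, 0.0, -0.5]
opening: 0.0253
```

Request:
send_rows(series=[[0,0.2,0,0,0,0,1],[0,0,0,0,0,0,1],[0,0,0,0,0,0,1]])

```text
t: 8.33
ee_pos: [0.5448, -0.2229, 0.0182]
tcp_rot: [[0.624, -0.0, -0.781], [0.781, -0.0, 0.624], [-0.0, -1.0, 0.0]]
ft_force: [0.9, 0.2, 1.2]
opening: 0.0251
```

Request:
send_rows(series=[[0,0.13,0,0,0,0,1],[0,0,0,0,0,0,1],[0,0,0,0,0,0,0.5],[0,0,0,0,0,0,0.5],[0,0,0,0,0,0,0.5],[0,-1,0,0,0,0,0.5],[0,-2.5,0,0,0,0,0.4],[0,-3.5,0,0,0,0,0.3]])

```text
t: 9.0
ee_pos: [0.5429, -0.2221, 0.0856]
tcp_rot: [[0.624, -0.006, -0.781], [0.781, 0.001, 0.624], [-0.003, -1.0, 0.005]]
ft_force: [0.8, -0.2, -0.4]
opening: 0.0596
```

```bash
python3 -c "
from wp import plan
plan([(.654,.091,.10),(.654,.091,.07,1),(.654,.091,.0335,1.3)])
"
```

```text
t 9.0 pos [ 0.5429 -0.2221  0.0856] az 51.39 tilt [-0.006  0.001 -1.   ] F [ 0.8 -0.2 -0.4] open 0.0596 J [ -8.  27.  36.  96. -18.  62.  85.]
(0.654, 0.091, 0.1) 9 x [3.49, -0.16, 1.21]
(0.654, 0.091, 0.07, 1) 3 x [0.0, 1.0, 0.0]
(0.654, 0.091, 0.0335, 1.3) 3 x [0.0, 1.22, 0.0]
```

Request:
send_rows(series=[[3.49,-0.16,1.21,0,0,0,0.3],[3.49,-0.16,1.21,0,0,0,0.3],[3.49,-0.16,1.21,0,0,0,0.3],[3.49,-0.16,1.21,0,0,0,0.3],[3.49,-0.16,1.21,0,0,0,0.3],[3.49,-0.16,1.21,0,0,0,0.3],[3.49,-0.16,1.21,0,0,0,0.3],[3.49,-0.16,1.21,0,0,0,0.3],[3.49,-0.16,1.21,0,0,0,0.3],[0,1.5,0,0,0,0,0.3],[0,0,0,0,0,0,0.3],[0,0,0,0,0,0,0.3]])

```text
t: 10.0
ee_pos: [0.6551, 0.0903, 0.086]
tcp_rot: [[0.624, -0.002, -0.782], [0.782, -0.001, 0.624], [-0.002, -1.0, 0.001]]
ft_force: [-0.5, -0.8, -0.2]
opening: 0.0599
```

```bash
python3 -c "
from wp import plan
plan([(.654,.091,.0335,1.3)])
from h import *
pair('a6.png',{'top':(150,250,240,360),'scene':(150,250,240,350)},3.4)
"
```

```text
t 10.0 pos [0.6551 0.0903 0.086 ] az 51.42 tilt [-0.002 -0.001 -1.   ] F [-0.5 -0.8 -0.2] open 0.0599 J [-32.  35.  31.  84. -19.  67.  54.]
(0.654, 0.091, 0.0335, 1.3) 5 x [-0.0, 1.05, 0.03]
```

View pics/a6.png

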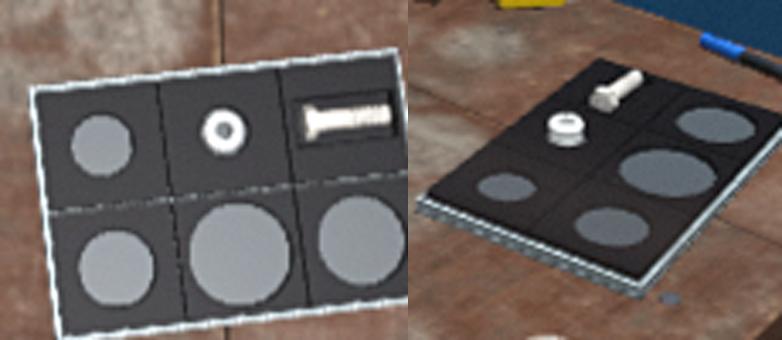

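Request:
send_rows(series=[[0,1.05,0.08,0,0,0,0.3],[0,1.05,0.04,0,0,0,0.3],[0,1.05,0,0,0,0,0.3],[0,1.05,0,0,0,0,0.3],[0,1.05,0,0,0,0,0.3],[0,0,0,0,0,0,0.3],[0,0,0,0,0,0,1],[0,0,0,0,0,0,1],[0,0,0,0,0,0,1],[0,0,0,0,0,0,1],[0,0,0,0,0,0,1]], squeeze=50)

```text
t: 11.02
ee_pos: [0.6552, 0.0913, 0.0344]
tcp_rot: [[0.624, 0.001, -0.781], [0.781, 0.0, 0.624], [0.001, -1.0, -0.001]]
ft_force: [0.6, 0.4, 1.3]
opening: 0.0346
```

Request:
send_rows(series=[[0,-0.6,0,0,0,0,1],[0,-1.5,0,0,0,0,1],[0,-2,0,0,0,0,1],[0,-2.5,0,0,0,0,1],[0,-1.2,0,0,0,0,1],[0,0,0,0,0,0,1]])

```text
t: 11.52
ee_pos: [0.657, 0.0912, 0.116]
tcp_rot: [[0.624, 0.006, -0.781], [0.781, 0.001, 0.624], [0.005, -1.0, -0.004]]
ft_force: [-0.2, -0.2, -0.3]
opening: 0.0345
```

```bash
python3 -c "
from wp import plan
plan([(.5349,-.1332,.10),(.5349,-.1332,.03,2)])
"
```

```text
t 11.52 pos [0.657  0.0912 0.116 ] az 51.39 tilt [ 0.006  0.001 -1.   ] F [-0.2 -0.2 -0.3] open 0.0345 J [-32.  33.  32.  82. -18.  69.  53.]
(0.5349, -0.1332, 0.1) 7 x [-3.59, 0.23, -0.64]
(0.5349, -0.1332, 0.03, 2) 4 x [0.0, 1.75, 0.0]
```

Request:
send_rows(series=[[-3.58,0.2,-0.66,0,0,0,1],[-3.58,0.2,-0.66,0,0,0,1],[-3.58,0.2,-0.66,0,0,0,1],[-3.58,0.2,-0.66,0,0,0,1],[-3.58,0.2,-0.66,0,0,0,1],[-3.58,0.2,-0.66,0,0,0,1],[-3.58,0.2,-0.66,0,0,0,1],[0,2.2,0,0,0,0,1],[0,2.2,0,0,0,0,1],[0,1.2,0,0,0,0,1],[0,0,0,0,0,0,1],[0,0,0,0,0,0,1]])

```text
t: 12.52
ee_pos: [0.534, -0.1329, 0.0412]
tcp_rot: [[0.623, -0.002, -0.782], [0.782, -0.0, 0.623], [-0.001, -1.0, 0.002]]
ft_force: [0.2, 1.2, -0.6]
opening: 0.035
```

Request:
send_rows(series=[[0,0,0,0,0,0,1],[0,0,0,0,0,0,1]])

```text
t: 12.68
ee_pos: [0.5355, -0.1333, 0.0429]
tcp_rot: [[0.623, 0.002, -0.782], [0.782, -0.0, 0.623], [0.001, -1.0, -0.002]]
ft_force: [0.0, -0.9, -0.6]
opening: 0.0345
```

```bash
python3 -c "
from wp import plan
plan([(.5349,-.1332,.021,1)])
from h import *
pair('a7.png',{'scene':(150,250,240,350)},6)
"
```

```text
t 12.68 pos [ 0.5355 -0.1333  0.0429] az 51.43 tilt [ 0.002 -0.    -1.   ] F [ 0.  -0.9 -0.6] open 0.0345 J [-17.  26.  35. 104. -18.  55.  77.]
(0.5349, -0.1332, 0.021, 1) 3 x [-0.01, 0.73, 0.02]
```

View pics/a7.png

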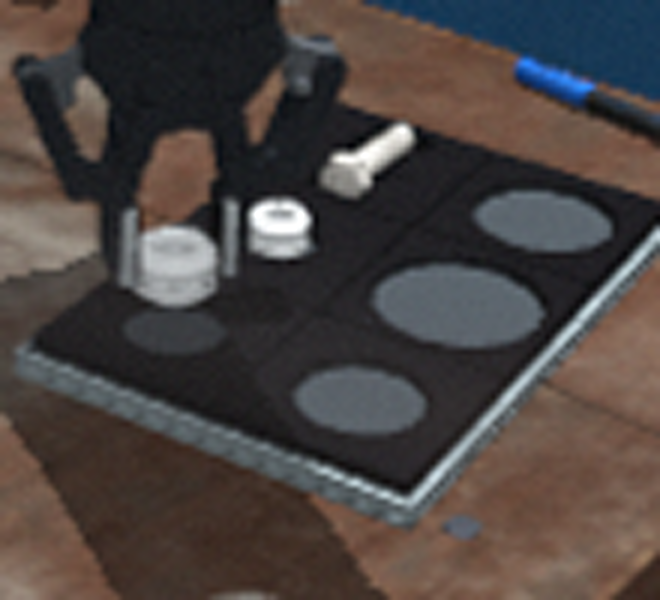

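Request:
send_rows(series=[[0,0.7,0.05,0,0,0,1],[0,0.7,0,0,0,0,1],[0,0.5,0,0,0,0,1],[0,0.3,0,0,0,0,1],[0,0.2,0,0,0,0,1],[0,0,0,0,0,0,1],[0,0,0,0,0,0,1],[0,0,0,0,0,0,1]])

```text
t: 13.4
ee_pos: [0.5341, -0.1332, 0.0178]
tcp_rot: [[0.624, -0.0, -0.781], [0.781, -0.0, 0.624], [-0.0, -1.0, 0.0]]
ft_force: [0.1, 0.4, -0.5]
opening: 0.0344
```

Request:
send_rows(series=[[0,0.1,0,0,0,0,1],[0,0,0,0,0,0,0.35],[0,0,0,0,0,0,0.35],[0,0,0,0,0,0,0.35],[0,-1,0,0,0,0,0.35],[0,-2.5,0,0,0,0,0.3],[0,-3.5,0,0,0,0,0],[0,0,0,0,0,0,0]])

```text
t: 14.07
ee_pos: [0.5375, -0.1347, 0.0934]
tcp_rot: [[0.625, 0.009, -0.781], [0.781, -0.001, 0.625], [0.004, -1.0, -0.008]]
ft_force: [1.9, -0.8, 0.3]
opening: 0.0815
```

```bash
python3 -c "
from wp import plan
plan([(.654,.091,.10),(.654,.091,.05,1.3)])
from h import *
for z in(.043,.046,.049,.052):
  for q in(.011,):
    print(z,[np.round((np.array(topix('scene',(.5355+s*k*.624-.78*q,-.1333+s*k*.78+.62*q,z)))-[149.5,239.5])*6) for s in(1,-1) for k in(.0185,.024)])
pair('a8.png',{'top':(160,240,250,310)},6)
"
```

```text
t 14.07 pos [ 0.5375 -0.1347  0.0934] az 51.34 tilt [ 0.009 -0.001 -1.   ] F [ 1.9 -0.8  0.3] open 0.0815 J [-19.  22.  37. 102. -15.  60.  75.]
(0.654, 0.091, 0.1) 7 x [3.56, -0.09, 0.71]
(0.654, 0.091, 0.05, 1.3) 4 x [0.0, 1.25, 0.0]
0.043 [array([290., 139.]), array([291., 126.]), array([282., 225.]), array([281., 238.])]
0.046 [array([284., 139.]), array([285., 126.]), array([276., 226.]), array([275., 238.])]
0.049 [array([278., 139.]), array([279., 126.]), array([270., 226.]), array([269., 239.])]
0.052 [array([272., 139.]), array([273., 126.]), array([264., 226.]), array([263., 239.])]
```

Request:
send_rows(series=[[3.57,0,0.66,0,0,0,0],[3.57,0,0.66,0,0,0,0],[3.57,0,0.66,0,0,0,0],[3.57,0,0.66,0,0,0,0],[3.57,0,0.66,0,0,0,0],[3.57,0,0.66,0,0,0,0],[3.57,0,0.66,0,0,0,0],[0,1.5,0,0,0,0,0],[0,1.5,0,0,0,0,0],[0,0,0,0,0,0,0],[0,0,0,0,0,0,0]])

```text
t: 15.03
ee_pos: [0.653, 0.0905, 0.0559]
tcp_rot: [[0.624, -0.003, -0.781], [0.781, -0.001, 0.624], [-0.002, -1.0, 0.001]]
ft_force: [-0.8, 0.2, 0.1]
opening: 0.0852
```

```bash
python3 -c "
from wp import plan
plan([(.654,.091,.0132,1.3)])
from h import *
pair('a9.png',{'top':(160,240,240,330),'scene':(150,250,240,350)},4)
"
```

```text
t 15.03 pos [0.653  0.0905 0.0559] az 51.37 tilt [-0.003 -0.001 -1.   ] F [-0.8  0.2  0.1] open 0.0852 J [-32.  37.  31.  86. -20.  64.  54.]
(0.654, 0.091, 0.0132, 1.3) 4 x [0.03, 1.07, -0.01]Traceback (most recent call last):
  File "<string>", line 5, in <module>
    pair('a9.png',{'top':(160,240,240,330),'scene':(150,250,240,350)},4)
    ~~~~^^^^^^^^^^^^^^^^^^^^^^^^^^^^^^^^^^^^^^^^^^^^^^^^^^^^^^^^^^^^^^^^
  File "h.py", line 26, in pair
    cv2.imwrite('pics/'+f,cv2.cvtColor(np.hstack(o),cv2.COLOR_RGB2BGR))
                                       ~~~~~~~~~^^^
    return _nx.concatenate(arrs, 1, dtype=dtype, casting=casting)
           ~~~~~~~~~~~~~~~^^^^^^^^^^^^^^^^^^^^^^^^^^^^^^^^^^^^^^^
ValueError: all the input array dimensions except for the concatenation axis must match exactly, but along dimension 0, the array at index 0 has size 320 and the array at index 1 has size 400
```

View pics/a8.png

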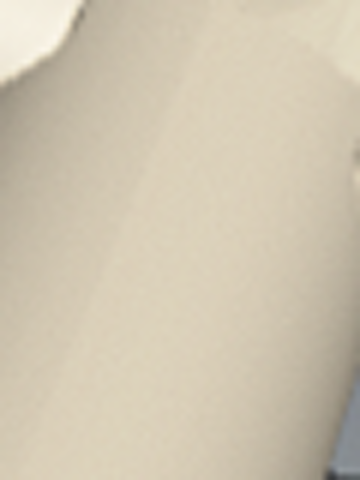

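Request:
send_rows(series=[[0.03,1.07,0,0,0,0,0],[0.03,1.07,0,0,0,0,0],[0.03,1.07,0,0,0,0,0],[0.03,1.0,0,0,0,0,0],[0,0,0,0,0,0,0],[0,0,0,0,0,0,1],[0,0,0,0,0,0,1],[0,0,0,0,0,0,1],[0,0,0,0,0,0,1],[0,0,0,0,0,0,1]], squeeze=60)

```text
t: 15.97
ee_pos: [0.6556, 0.0918, 0.016]
tcp_rot: [[0.624, 0.002, -0.781], [0.781, 0.0, 0.624], [0.001, -1.0, -0.001]]
ft_force: [-0.2, -0.6, 4.5]
opening: 0.0536
```

```bash
python3 -c "
from wp import plan
plan([(.654,.091,.10)])
"
```

```text
t 15.97 pos [0.6556 0.0918 0.016 ] az 51.38 tilt [ 0.002  0.    -1.   ] F [-0.2 -0.6  4.5] open 0.0536 J [-31.  39.  30.  87. -21.  59.  55.]
(0.654, 0.091, 0.1) 3 x [-0.05, -2.8, 0.03]
```

Request:
send_rows(series=[[0,0,0,0,0,0,0.2],[0,0,0,0,0,0,0.2],[-0.03,0.25,0.08,0,0,0,0.2],[0,0,0,0,0,0,0.2],[0,0,0,0,0,0,1],[0,0,0,0,0,0,1],[0,0,0,0,0,0,1],[0,0,0,0,0,0,1],[0,0,0,0,0,0,1]], squeeze=60)

```text
t: 16.72
ee_pos: [0.6541, 0.0922, 0.0125]
tcp_rot: [[0.624, 0.0, -0.781], [0.781, 0.0, 0.624], [0.0, -1.0, -0.0]]
ft_force: [-0.8, -0.6, 3.7]
opening: 0.0541
```

```bash
python3 -c "
from wp import plan
plan([(.654,.091,.10)])
from h import *
pair('b1.png',{'scene':(180,260,130,230)},7)
o=readout.get_obs()['ee_pos']
for z in(0.003,.006,.009):
    print(z,[np.round((np.array(topix('scene',(o[0]+s*k*.624-.78*.011,o[1]+s*k*.78+.62*.011,o[2]+z)))-[179.5,129.5])*7) for s in(1,-1) for k in(.0285,.034)])
"
```

```text
t 16.72 pos [0.6541 0.0922 0.0125] az 51.39 tilt [ 0.  0. -1.] F [-0.8 -0.6  3.7] open 0.0541 J [-31.  39.  29.  87. -21.  59.  55.]
(0.654, 0.091, 0.1) 3 x [-0.03, -2.92, -0.02]
0.003 [array([344., 189.]), array([346., 172.]), array([327., 364.]), array([325., 381.])]
0.006 [array([337., 188.]), array([339., 171.]), array([320., 363.]), array([318., 380.])]
0.009 [array([329., 187.]), array([331., 170.]), array([312., 363.]), array([311., 379.])]
```

View pics/b1.png

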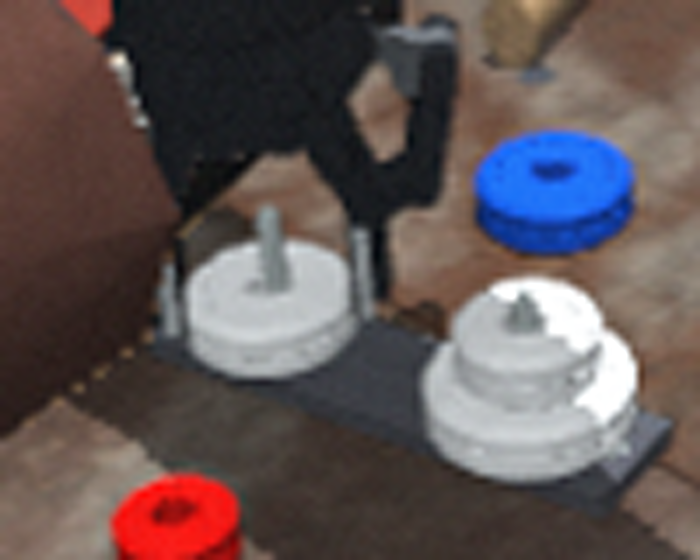

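Request:
send_rows(series=[[0,-0.5,0,0,0,0,1],[0,-1.5,0,0,0,0,1],[0,-2,0,0,0,0,1],[0,-2.5,0,0,0,0,1],[0,-1.5,0,0,0,0,1],[0,-0.5,0,0,0,0,1],[0,0,0,0,0,0,1],[0,0,0,0,0,0,1]])

```text
t: 17.43
ee_pos: [0.6533, 0.0923, 0.0963]
tcp_rot: [[0.624, -0.001, -0.781], [0.781, -0.0, 0.624], [-0.001, -1.0, 0.001]]
ft_force: [-0.2, -0.1, -1.8]
opening: 0.0541
```

```bash
python3 -c "
from wp import plan
plan([(.465,-.322,.09),(.465,-.322,.045)])
"
```

```text
t 17.43 pos [0.6533 0.0923 0.0963] az 51.4 tilt [-0.001 -0.    -1.   ] F [-0.2 -0.1 -1.8] open 0.0541 J [-32.  34.  32.  83. -19.  68.  54.]
(0.465, -0.322, 0.09) 12 x [-3.68, 0.05, -0.93]
(0.465, -0.322, 0.045) 2 x [0.0, 2.25, 0.0]
```

Request:
send_rows(series=[[-3.68,0,-0.93,0,0,0,1],[-3.68,0,-0.93,0,0,0,1],[-3.68,0,-0.93,0,0,0,1],[-3.68,0,-0.93,0,0,0,1],[-3.68,0,-0.93,0,0,0,1],[-3.68,0,-0.93,0,0,0,1],[-3.68,0,-0.93,0,0,0,1],[-3.68,0,-0.93,0,0,0,1],[-3.68,0,-0.93,0,0,0,1],[-3.68,0,-0.93,0,0,0,1],[-3.68,0,-0.93,0,0,0,1],[-3.68,0,-0.93,0,0,0,1]])

```text
t: 18.43
ee_pos: [0.4637, -0.3233, 0.0957]
tcp_rot: [[0.624, -0.002, -0.782], [0.782, 0.001, 0.624], [-0.001, -1.0, 0.003]]
ft_force: [0.5, -0.9, -1.4]
opening: 0.0541
```

Request:
send_rows(series=[[0,2,0,0,0,0,1],[0,2,0,0,0,0,1],[0,1,0,0,0,0,1],[0,0,0,0,0,0,1],[0,0,0,0,0,0,1]])

```text
t: 18.85
ee_pos: [0.4651, -0.3216, 0.0463]
tcp_rot: [[0.623, -0.003, -0.782], [0.782, 0.001, 0.623], [-0.001, -1.0, 0.003]]
ft_force: [-0.5, 0.2, -0.6]
opening: 0.0544
```

```bash
cat > chk.py <<'E'
import fit,sys
from h import *
fit.cal=cal
def ov(f,items,box,s=6,cam='scene'):
    """items: (x,y,z0,d) disc outline red; (x,y,'p',d) pocket rim green"""
    r0,r1,c0,c1=box; im=cv2.resize(vision.read_camera(cam),None,fx=4,fy=4,interpolation=cv2.INTER_LINEAR)
    for x,y,z,d in items:
        if z=='p':
            a=np.linspace(0,6.283,60); K,R,t,_=cal(cam); r=(d+8)/2000
            p,_=cv2.projectPoints(np.c_[x+r*np.cos(a),y+r*np.sin(a),np.full(60,.018)],cv2.Rodrigues(R)[0],t,K,None)
            cv2.polylines(im,[np.round((p+.5)*4-.5).astype(np.int32)],True,(0,255,0),1)
        else:
            k,_=cv2.findContours(fit.sil(cam,x,y,(d,),z),0,1); cv2.drawContours(im,k,-1,(255,0,0),1)
    im=im[r0*4:r1*4,c0*4:c1*4]; cv2.imwrite('pics/'+f,cv2.cvtColor(cv2.resize(im,None,fx=s/4,fy=s/4),cv2.COLOR_RGB2BGR))
E
python3 -c "
from wp import plan
plan([(.465,-.322,.016)])
from chk import *
o=readout.get_obs()['ee_pos']
ov('b2.png',[(o[0],o[1],o[2]-.0025,57),(.465,-.322,'p',57),(.4552,-.2325,'p',67),(.5349,-.1332,.012,37),(.5447,-.2227,.012,27)],(140,240,240,360))
"
```

```text
t 18.85 pos [ 0.4651 -0.3216  0.0463] az 51.44 tilt [-0.003  0.001 -1.   ] F [-0.5  0.2 -0.6] open 0.0544 J [  2.  28.  38. 102. -20.  57.  99.]
(0.465, -0.322, 0.016) 1 x [-0.04, 3.03, -0.02]
```

View pics/b2.png

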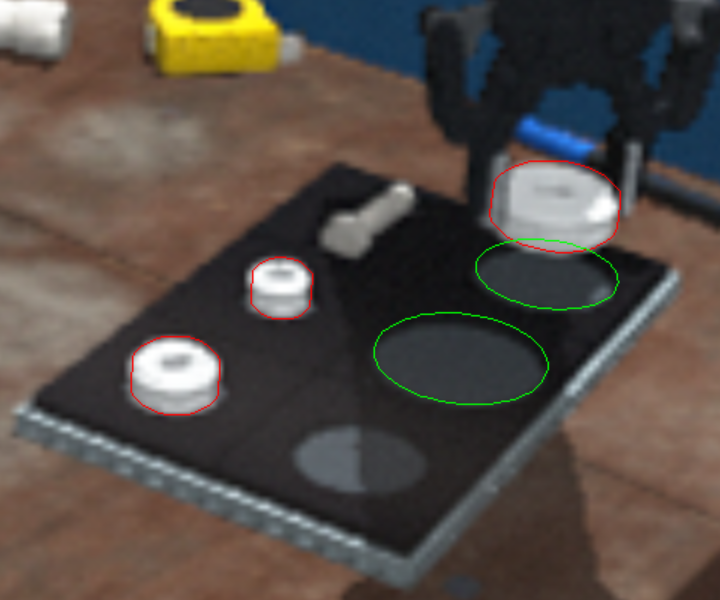

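Request:
send_rows(series=[[0,0.9,0,0,0,0,1],[0,0.9,0,0,0,0,1],[0,0.6,0,0,0,0,1],[0,0.3,0,0,0,0,1],[0,0.2,0,0,0,0,1],[0,0,0,0,0,0,1],[0,0,0,0,0,0,1],[0,0,0,0,0,0,1]])

```text
t: 19.57
ee_pos: [0.4657, -0.3227, 0.0186]
tcp_rot: [[0.624, 0.0, -0.781], [0.781, -0.0, 0.624], [0.0, -1.0, -0.001]]
ft_force: [1.0, 0.4, -0.8]
opening: 0.0541
```

Request:
send_rows(series=[[-0.07,0.2,0,0,0,0,1],[0,0.1,0,0,0,0,1],[0,0,0,0,0,0,1],[0,0,0,0,0,0,1]])

```text
t: 19.9
ee_pos: [0.4651, -0.323, 0.0153]
tcp_rot: [[0.624, -0.0, -0.781], [0.781, 0.0, 0.624], [-0.0, -1.0, 0.0]]
ft_force: [0.1, 0.6, -1.4]
opening: 0.0542
```

Request:
send_rows(series=[[0,0.05,0,0,0,0,0.18],[0,0,0,0,0,0,0.18],[0,0,0,0,0,0,0.18],[0,0,0,0,0,0,0.18],[0,-1,0,0,0,0,0.18],[0,-2.5,0,0,0,0,0.18],[0,-3.5,0,0,0,0,0.18],[0,-1.5,0,0,0,0,0.18],[0,0,0,0,0,0,0.18],[0,0,0,0,0,0,0.18]])

```text
t: 20.73
ee_pos: [0.4659, -0.3235, 0.1014]
tcp_rot: [[0.624, 0.003, -0.781], [0.781, -0.001, 0.624], [0.001, -1.0, -0.003]]
ft_force: [-0.1, -0.3, -0.4]
opening: 0.0703
```

```bash
python3 -c "
from wp import plan
plan([(.556,.068,.10),(.556,.068,.075,2)])
"
```

```text
t 20.73 pos [ 0.4659 -0.3235  0.1014] az 51.39 tilt [ 0.003 -0.001 -1.   ] F [-0.1 -0.3 -0.4] open 0.0703 J [  0.  24.  40.  99. -17.  63.  97.]
(0.556, 0.068, 0.1) 11 x [3.29, 0.01, 1.58]
(0.556, 0.068, 0.075, 2) 2 x [0.0, 1.25, 0.0]
```

Request:
send_rows(series=[[3.29,0,1.58,0,0,0,0.2],[3.29,0,1.58,0,0,0,0.2],[3.29,0,1.58,0,0,0,0.2],[3.29,0,1.58,0,0,0,0.2],[3.29,0,1.58,0,0,0,0.2],[3.29,0,1.58,0,0,0,0.2],[3.29,0,1.58,0,0,0,0.2],[3.29,0,1.58,0,0,0,0.2],[3.29,0,1.58,0,0,0,0.2],[3.29,0,1.58,0,0,0,0.2],[3.29,0,1.58,0,0,0,0.2],[0,2,0,0,0,0,0.2]])

```text
t: 21.73
ee_pos: [0.5576, 0.0785, 0.0814]
tcp_rot: [[0.615, 0.004, -0.788], [0.788, 0.005, 0.615], [0.007, -1.0, -0.0]]
ft_force: [1.0, 1.6, -0.1]
opening: 0.0685
```

Request:
send_rows(series=[[0,0.5,0,0,0,0,0.2],[0,0,0,0,0,0,0.2],[0,0,0,0,0,0,0.2]])

```text
t: 21.98
ee_pos: [0.5544, 0.0665, 0.0743]
tcp_rot: [[0.626, -0.002, -0.78], [0.78, -0.001, 0.626], [-0.002, -1.0, 0.001]]
ft_force: [0.2, -0.1, 0.4]
opening: 0.0682
```

```bash
python3 -c "
from wp import plan
plan([(.556,.068,.035,1.2)])
"
```

```text
t 21.98 pos [0.5544 0.0665 0.0743] az 51.27 tilt [-0.002 -0.001 -1.   ] F [ 0.2 -0.1  0.4] open 0.0682 J [-35.  24.  32. 102. -14.  59.  53.]
(0.556, 0.068, 0.035, 1.2) 4 x [0.06, 0.98, -0.01]
```

Request:
send_rows(series=[[0.06,0.98,0,0,0,0,0.2],[0.06,0.98,0,0,0,0,0.2],[0.03,0.98,0,0,0,0,0.2],[0,1,0,0,0,0,0.2],[0,0,0,0,0,0,0.2],[0,0,0,0,0,0,0.2]])

```text
t: 22.48
ee_pos: [0.5553, 0.069, 0.0344]
tcp_rot: [[0.624, -0.002, -0.781], [0.781, -0.001, 0.624], [-0.002, -1.0, 0.001]]
ft_force: [0.2, 0.0, 0.7]
opening: 0.0685
```

Request:
send_rows(series=[[0,0,0,0,0,0,1],[0,0,0,0,0,0,1],[0,0,0,0,0,0,1],[0,0,0,0,0,0,1],[0,0,0,0,0,0,1]], squeeze=60)

```text
t: 22.9
ee_pos: [0.5566, 0.0692, 0.0364]
tcp_rot: [[0.624, 0.001, -0.781], [0.781, 0.0, 0.624], [0.001, -1.0, -0.001]]
ft_force: [-1.5, 0.3, 4.8]
opening: 0.0442
```

Request:
send_rows(series=[[0,-0.5,0,0,0,0,1],[0,-1.5,0,0,0,0,1],[0,-2,0,0,0,0,1],[0,-1.5,0,0,0,0,1],[0,-0.5,0,0,0,0,1],[0,0,0,0,0,0,1],[0,0,0,0,0,0,1]])

```text
t: 23.48
ee_pos: [0.5559, 0.0695, 0.0952]
tcp_rot: [[0.624, 0.0, -0.782], [0.782, 0.0, 0.624], [0.0, -1.0, 0.0]]
ft_force: [0.2, 0.2, -0.8]
opening: 0.0441
```

```bash
python3 -c "
from wp import plan
plan([(.4454,-.143,.09),(.4454,-.143,.05,2)])
"
```

```text
t 23.48 pos [0.5559 0.0695 0.0952] az 51.41 tilt [ 0.  0. -1.] F [ 0.2  0.2 -0.8] open 0.0441 J [-36.  22.  32. 100. -13.  61.  52.]
(0.4454, -0.143, 0.09) 7 x [-3.36, 0.07, -0.66]
(0.4454, -0.143, 0.05, 2) 2 x [0.0, 2.0, 0.0]
```

Request:
send_rows(series=[[-3.36,0,-0.66,0,0,0,1],[-3.36,0,-0.66,0,0,0,1],[-3.36,0,-0.66,0,0,0,1],[-3.36,0,-0.66,0,0,0,1],[-3.36,0,-0.66,0,0,0,1],[-3.36,0,-0.66,0,0,0,1],[-3.36,0,-0.66,0,0,0,1],[0,2,0,0,0,0,1],[0,2,0,0,0,0,1],[0,0.8,0,0,0,0,1],[0,0,0,0,0,0,1],[0,0,0,0,0,0,1]])

```text
t: 24.48
ee_pos: [0.4449, -0.143, 0.0469]
tcp_rot: [[0.624, -0.002, -0.782], [0.782, -0.0, 0.624], [-0.002, -1.0, 0.001]]
ft_force: [0.3, 0.2, -0.8]
opening: 0.0438
```

Request:
send_rows(series=[[0,0,0,0,0,0,1],[0,0,0,0,0,0,1]])

```text
t: 24.65
ee_pos: [0.4462, -0.1431, 0.0481]
tcp_rot: [[0.623, 0.001, -0.782], [0.782, -0.0, 0.623], [0.001, -1.0, -0.001]]
ft_force: [0.8, -0.1, -1.0]
opening: 0.044
```

```bash
python3 -c "
from wp import plan
plan([(.4454,-.143,.022,1)])
from chk import *
o=readout.get_obs()['ee_pos']
ov('b3.png',[(o[0],o[1],o[2]-.0064,47),(.4454,-.143,'p',47),(.4552,-.2325,'p',67),(.465,-.322,.012,57),(.5447,-.2227,.012,27)],(150,250,240,360))
"
```

```text
t 24.65 pos [ 0.4462 -0.1431  0.0481] az 51.44 tilt [ 0.001 -0.    -1.   ] F [ 0.8 -0.1 -1. ] open 0.044 J [-20.  16.  39. 116. -12.  52.  77.]
(0.4454, -0.143, 0.022, 1) 3 x [-0.01, 0.87, 0.02]
```

View pics/b3.png

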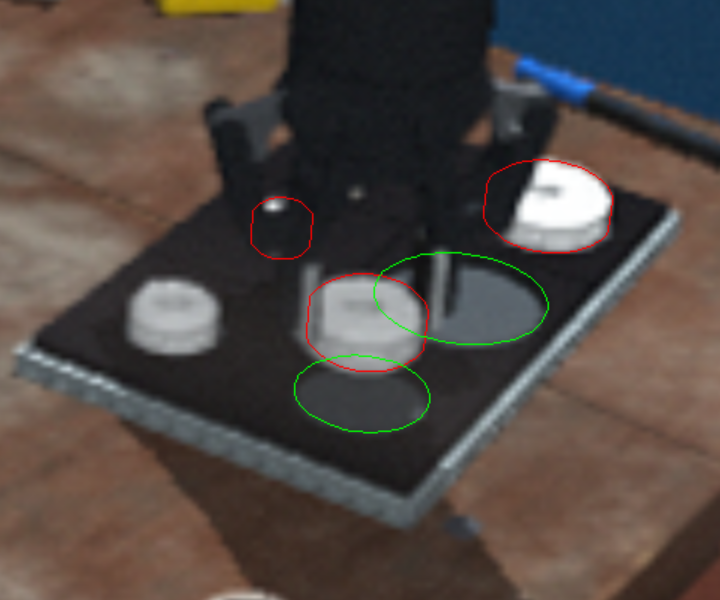

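Request:
send_rows(series=[[0,0.9,0,0,0,0,1],[0,0.8,0.03,0,0,0,1],[0,0.5,0.03,0,0,0,1],[0,0.3,0,0,0,0,1],[0,0.1,0,0,0,0,1],[0,0,0,0,0,0,1],[0,0,0,0,0,0,1],[0,0,0,0,0,0,1]])

```text
t: 25.37
ee_pos: [0.4452, -0.143, 0.0216]
tcp_rot: [[0.624, 0.0, -0.781], [0.781, -0.0, 0.624], [0.0, -1.0, -0.0]]
ft_force: [0.4, 0.2, -0.8]
opening: 0.0439
```

Request:
send_rows(series=[[0,0.15,0,0,0,0,1],[0,0.1,0,0,0,0,1],[0,0,0,0,0,0,1],[0,0,0,0,0,0,1]])

```text
t: 25.7
ee_pos: [0.4449, -0.1429, 0.0189]
tcp_rot: [[0.624, -0.0, -0.781], [0.781, -0.0, 0.624], [-0.0, -1.0, 0.0]]
ft_force: [0.1, -0.5, -1.2]
opening: 0.0437
```

Release, rise, then on to the last disc.

Request:
send_rows(series=[[0,0.04,0,0,0,0,0.25],[0,0,0,0,0,0,0.25],[0,0,0,0,0,0,0.25],[0,0,0,0,0,0,0.25],[0,-1,0,0,0,0,0.25],[0,-2.5,0,0,0,0,0.25],[0,-3.5,0,0,0,0,0],[0,-1,0,0,0,0,0],[0,0,0,0,0,0,0],[0,0,0,0,0,0,0]])

```text
t: 26.53
ee_pos: [0.4456, -0.1428, 0.0994]
tcp_rot: [[0.624, 0.002, -0.782], [0.782, 0.0, 0.624], [0.002, -1.0, -0.001]]
ft_force: [-0.1, -0.4, -0.5]
opening: 0.0851
```

```bash
python3 -c "
from wp import plan
plan([(.556,.068,.09),(.556,.068,.05,2)])
"
```

```text
t 26.53 pos [ 0.4456 -0.1428  0.0994] az 51.41 tilt [ 0.002  0.    -1.   ] F [-0.1 -0.4 -0.5] open 0.0851 J [-22.  11.  40. 114.  -8.  58.  73.]
(0.556, 0.068, 0.09) 7 x [3.34, 0.13, 0.65]
(0.556, 0.068, 0.05, 2) 2 x [0.0, 2.0, 0.0]
```

Request:
send_rows(series=[[3.34,0.1,0.65,0,0,0,0],[3.34,0.1,0.65,0,0,0,0],[3.34,0.1,0.65,0,0,0,0],[3.34,0.1,0.65,0,0,0,0],[3.34,0.1,0.65,0,0,0,0],[3.34,0.1,0.65,0,0,0,0],[3.34,0.1,0.65,0,0,0,0],[0,2,0,0,0,0,0],[0,2,0,0,0,0,0],[0,0,0,0,0,0,0],[0,0,0,0,0,0,0],[0,0,0,0,0,0,0]])

```text
t: 27.53
ee_pos: [0.5552, 0.0674, 0.0517]
tcp_rot: [[0.625, -0.001, -0.781], [0.781, -0.001, 0.625], [-0.001, -1.0, 0.0]]
ft_force: [-0.3, -0.4, 0.4]
opening: 0.0855
```

```bash
python3 -c "
from wp import plan
plan([(.556,.068,.0115,1)])
"
```

```text
t 27.53 pos [0.5552 0.0674 0.0517] az 51.33 tilt [-0.001 -0.001 -1.   ] F [-0.3 -0.4  0.4] open 0.0855 J [-35.  25.  31. 103. -15.  56.  54.]
(0.556, 0.068, 0.0115, 1) 5 x [0.02, 0.8, -0.01]
```

Request:
send_rows(series=[[0.02,0.82,-0.01,0,0,0,0],[0.02,0.82,-0.01,0,0,0,0],[0.02,0.82,-0.01,0,0,0,0],[0.02,0.82,-0.01,0,0,0,0],[0,0.8,0,0,0,0,0],[0,0,0,0,0,0,0],[0,0,0,0,0,0,0],[0,0,0,0,0,0,1],[0,0,0,0,0,0,1],[0,0,0,0,0,0,1],[0,0,0,0,0,0,1],[0,0,0,0,0,0,1]], squeeze=70)

```text
t: 28.53
ee_pos: [0.5565, 0.0684, 0.012]
tcp_rot: [[0.624, 0.001, -0.781], [0.781, 0.0, 0.624], [0.001, -1.0, -0.0]]
ft_force: [-3.4, -1.3, 8.5]
opening: 0.0639
```

Request:
send_rows(series=[[0,-0.5,0,0,0,0,1],[0,-1.5,0,0,0,0,1],[0,-2,0,0,0,0,1],[0,-2.5,0,0,0,0,1],[0,-1.5,0,0,0,0,1],[0,-0.5,0,0,0,0,1],[0,0,0,0,0,0,1],[0,0,0,0,0,0,1]])

```text
t: 29.2
ee_pos: [0.5557, 0.0687, 0.0952]
tcp_rot: [[0.624, -0.0, -0.782], [0.782, 0.0, 0.624], [-0.0, -1.0, 0.0]]
ft_force: [0.1, -0.1, -2.6]
opening: 0.0639
```

```bash
python3 -c "
from wp import plan
plan([(.4552,-.2325,.095),(.4552,-.2325,.055,2)])
"
```

```text
t 29.2 pos [0.5557 0.0687 0.0952] az 51.41 tilt [-0.  0. -1.] F [ 0.1 -0.1 -2.6] open 0.0639 J [-36.  22.  32. 100. -13.  61.  52.]
(0.4552, -0.2325, 0.095) 9 x [-3.31, 0.0, -1.22]
(0.4552, -0.2325, 0.055, 2) 2 x [0.0, 2.0, 0.0]
```

Request:
send_rows(series=[[-3.31,0,-1.22,0,0,0,1],[-3.31,0,-1.22,0,0,0,1],[-3.31,0,-1.22,0,0,0,1],[-3.31,0,-1.22,0,0,0,1],[-3.31,0,-1.22,0,0,0,1],[-3.31,0,-1.22,0,0,0,1],[-3.31,0,-1.22,0,0,0,1],[-3.31,0,-1.22,0,0,0,1],[-3.31,0,-1.22,0,0,0,1],[0,1.5,0,0,0,0,1],[0,2,0,0,0,0,1],[0,1.3,0,0,0,0,1]])

```text
t: 30.2
ee_pos: [0.4542, -0.233, 0.0451]
tcp_rot: [[0.626, -0.003, -0.78], [0.78, 0.001, 0.626], [-0.001, -1.0, 0.003]]
ft_force: [-0.3, 0.2, -2.4]
opening: 0.0639
```

Request:
send_rows(series=[[0,0,0,0,0,0,1],[0,0,0,0,0,0,1],[0,0,0,0,0,0,1]])

```text
t: 30.45
ee_pos: [0.4559, -0.2328, 0.0477]
tcp_rot: [[0.624, -0.001, -0.782], [0.782, -0.0, 0.624], [-0.001, -1.0, 0.0]]
ft_force: [0.4, -0.3, -1.2]
opening: 0.064
```

```bash
python3 -c "
from wp import plan
plan([(.4552,-.2325,.0175,1)])
from chk import *
o=readout.get_obs()['ee_pos']
ov('b4.png',[(o[0],o[1],o[2]-.002,67),(.4454,-.143,.012,47),(.4552,-.2325,'p',67),(.465,-.322,.012,57)],(150,250,240,360))
"
```

```text
t 30.45 pos [ 0.4559 -0.2328  0.0477] az 51.4 tilt [-0.001 -0.    -1.   ] F [ 0.4 -0.3 -1.2] open 0.064 J [ -9.  22.  39. 110. -17.  54.  89.]
(0.4552, -0.2325, 0.0175, 1) 4 x [-0.01, 0.76, 0.02]
```

View pics/b4.png

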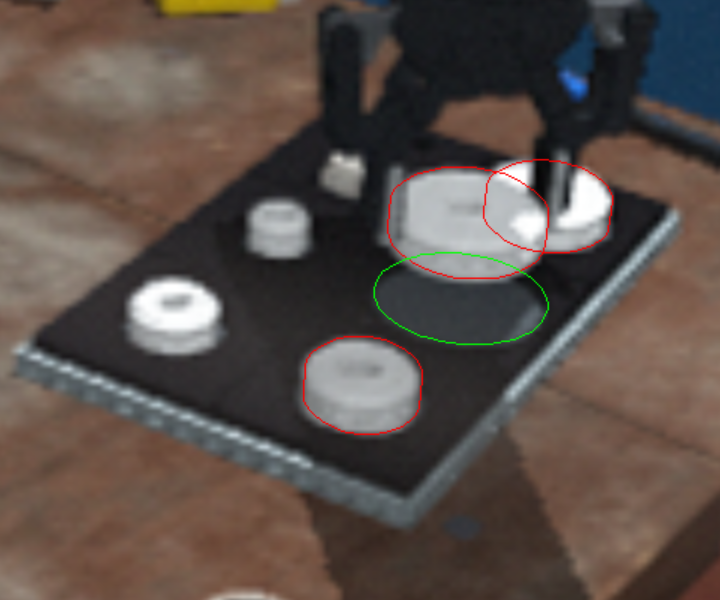

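Request:
send_rows(series=[[0,0.9,0.03,0,0,0,1],[0,0.9,0.03,0,0,0,1],[0,0.6,0,0,0,0,1],[0,0.4,0,0,0,0,1],[0,0.15,0,0,0,0,1],[0,0,0,0,0,0,1],[0,0,0,0,0,0,1],[0,0,0,0,0,0,1]])

```text
t: 31.17
ee_pos: [0.4557, -0.2325, 0.0184]
tcp_rot: [[0.624, 0.0, -0.781], [0.781, -0.0, 0.624], [0.0, -1.0, -0.0]]
ft_force: [0.4, 0.2, -2.1]
opening: 0.0635
```

Request:
send_rows(series=[[0,0.2,0,0,0,0,1],[0,0.14,0,0,0,0,1],[0,0,0,0,0,0,1],[0,0,0,0,0,0,1]])

```text
t: 31.5
ee_pos: [0.4555, -0.2323, 0.0147]
tcp_rot: [[0.624, -0.0, -0.781], [0.781, 0.0, 0.624], [-0.0, -1.0, 0.0]]
ft_force: [1.0, 0.1, -1.6]
opening: 0.0637
```

Request:
send_rows(series=[[0,0.05,0,0,0,0,0.1],[0,0,0,0,0,0,0.1],[0,0,0,0,0,0,0.1],[0,0,0,0,0,0,0.1],[0,-1,0,0,0,0,0.1],[0,-2.5,0,0,0,0,0.1],[0,-3.5,0,0,0,0,0.1],[0,-3.5,0,0,0,0,0.1],[0,-3,0,0,0,0,0.1],[3.3,-1,1,0,0,0,0.1],[3.3,0,1,0,0,0,0.1],[3.3,0,1,0,0,0,0.1]])

```text
t: 32.5
ee_pos: [0.4948, -0.1359, 0.1616]
tcp_rot: [[0.626, 0.004, -0.78], [0.78, 0.0, 0.626], [0.002, -1.0, -0.003]]
ft_force: [1.0, 0.4, -0.8]
opening: 0.0768
```

Request:
send_rows(series=[[3.3,0,1,0,0,0,0.1],[3.3,0,1,0,0,0,0.1],[3.3,0,1,0,0,0,0.1],[3.3,0,1,0,0,0,0.1],[3.3,0,1,0,0,0,0.1],[0,0,0,0,0,0,0.1],[0,0,0,0,0,0,0.1],[0,0,0,0,0,0,0.1],[0,0,0,0,0,0,0.1]])

```text
t: 33.25
ee_pos: [0.5575, 0.022, 0.1598]
tcp_rot: [[0.626, 0.0, -0.78], [0.78, -0.001, 0.626], [-0.0, -1.0, -0.001]]
ft_force: [-0.3, -0.4, -0.2]
opening: 0.0773
```

```bash
python3 -c "
from wp import plan
plan([])
from chk import *
P={37:(.5349,-.1332),27:(.5447,-.2227),47:(.4454,-.143),67:(.4552,-.2325),57:(.465,-.322)}
it=[(*P[d],.012,d) for d in P]
ov('c1.png',it,(150,240,245,355),3.4); ov('c2.png',it,(165,255,245,365),3.4,'top')
cv2.imwrite('pics/c3.png',np.hstack([cv2.imread('pics/c1.png'),cv2.imread('pics/c2.png')]))
ims={n:vision.read_camera(n) for n in('top','scene')}
for d in P: print(d,P[d],*[np.round(fit.fit(ims,(p:=P[d]),(d,),(n,))[0],4) for n in ims] if False else '')
"
```

```text
t 33.25 pos [0.5575 0.022  0.1598] az 51.25 tilt [ 0.    -0.001 -1.   ] F [-0.3 -0.4 -0.2] open 0.0773 J [-33.  18.  34.  97. -11.  69.  55.]
37 (0.5349, -0.1332)
27 (0.5447, -0.2227)
47 (0.4454, -0.143)
67 (0.4552, -0.2325)
57 (0.465, -0.322)
```

View pics/c3.png

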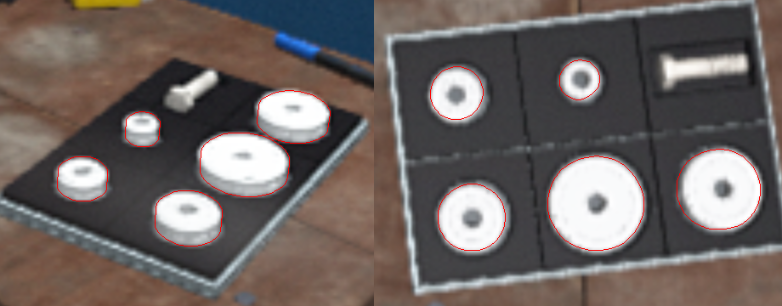

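```bash
python3 -c "
from station import order
print(order.hand_in())"
```

```text
the job is handed in; nothing more can be done
None
```

I took both stacks apart from the top and put all five discs in the pockets for their diameters, then handed the job in at about 33 s of the 107 s allowed. They went in the order 27, 37, 57, 47, 67 mm. I never touched the red and blue look-alikes.

**Last checks:** In both cameras, each disc's outline matches a disc lying flat on its pocket floor to within about 1–2 mm. The gripper was open and well clear, about 16 cm up, with no contact force. The largest force I read was about 8.5 N, while gripping the 67 mm disc.

**Problems and disagreements:**
- **First grips:** My first grips on the 27 and 57 mm discs showed an upward force of 4–5 N, so I regripped both lower before lifting.
- **Fingertip height:** On the 27 and 37 mm discs the fingertips were probably nearer 5–6 mm above the underside than the 7 mm asked. I felt no contact with the tray there.
- **Tray position:** The two cameras disagreed by about 4 mm on where the tray lies in y. I used the average, and every disc went in without touching the rim.
- **Final numeric check:** I did not run a numeric fit of the final disc positions, so the seating check rests on the outline overlay alone.

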